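# Load the drilling fixture

### The arm

A 7-joint arm with a two-finger parallel gripper is mounted at the origin on a cart in front of the work surface, level with it; the furniture and walls round the work are solid. World frame = base frame: x ahead of the robot, y to its left, z up, the work surface at z = 0. Lengths are in m, angles in rad, forces in N, time in s.
With the tool pointing down it reaches from about 0.4 to 0.85 m from the base axis. Payload 10.4 kg.
Tool frame: the origin (TCP) lies at the very end of the fingers, on their centre line; the grasp point (between the pads) lies 19 mm behind it (bot.grip_point_offset is the distance from the TCP to the grasp point, in m); z points along the fingers, y is the direction in which the jaws open and shut (so a half turn about z gives the same grasp; the last joint's range is limited). The gripper opens to 87 mm and grips with 3 to 60 N. Pads are 19 mm wide; open, the fingers measure 117 mm over their backs; the gripper's body (75 mm by 190 mm) begins 51 mm behind the grasp point.
Start: joints at [1.207, 0.332, -0.065, 1.46, 0.022, 1.35, -0.088], TCP at [0.209, -0.589, 0.223] pointing down, gripper open.
Joint ranges: [-2.6, 2.6], [-0.5, 2.12], [-1.47, 1.34], [0.16, 2.42], [-1.27, 4.41], [0.06, 2.06], [-2.6, 2.6]. Speed limits (rad/s): [2.22, 2.22, 2.79, 2.79, 3.14, 3.14, 3.14].

### API

Orientations are given as a rotation vector (axis times angle).
In Python, from cell import bot gives the robot as it stands.
- The arm moves only by the tool servo_tool, never from a script. Its argument "plan" is text: rows parted by semicolons, each of 7 numbers parted by spaces: the shift along the world's x, y, z in mm, then the turn, a rotation vector about the world's x, y, z in rad, then the opening in per cent of the stroke, from 0 (shut) to 100 (fully open). A call has 1 to 10 rows; each row shifts and turns the commanded pose from where the row before left it; what a row does not reach is not made up. A row lasts 1/12 s, in which the tool goes at most 41.7 mm and 7.16 degrees, less where a joint would pass 70% of its speed; a pose out of reach is approached as far as the arm can. A call with a gripper value outside its range is refused whole. The fingers move at their own pace and stop on an object; the grip force is fixed at half the most. Time passes only in rows, so rows that do not move let the fingers close. It gives the time, the measured TCP pose, the force and the opening at its end, in the units of the state.
- bot.sense(): the state, without advancing time (a new reading comes with each control period).
- bot.camera(name): name is "scene" or "top" or "wrist"; returns a dict with "frame" (384x512x3 uint8, red, green, blue), "camera_matrix" (3x3 intrinsics, pixels), "k1" (the pictures are not rectified: a ray, as slopes to the right and down, at radius r is drawn at 1 + k1 r^2 times it, then the intrinsics apply), "R" (3x3) and "t" (3): a world point X has camera coordinates R X + t; the wrist camera has in their place "hand_eye" (4x4, takes a point from camera to tool coordinates, whose origin is the TCP and whose axes are the flange's). Camera axes: x right, y down, z forward; pixel columns grow to the right and rows downward; lengths in m; the calibration is good to about 2 mm. A picture is of the moment at which its call begins: read the wrist's pose just before it. There is no depth.
- bot.hand_in(): hands the job in, once; it reports no verdict.
Trained networks look in a picture, given as the dict that the camera call returned (one of the last four; its "shot" number tells which), for a name from the list of things; names that differ only in an ending like _2 or _b are one class to them, and where a whole thing is asked for, a point or a joint stands for the part that bears it (a point fixed in the world has none). Each returns a list of dicts, best first, with "score" (0 to 1); they miss things now and then, are a little off and sometimes report something else, mostly with a low value. They report only what shows in the picture. A call takes as long as a camera call.
- bot.outline_of(thing, picture): "pixels" (384x512 bool, what is visible of it) and "position" ([column, row] in pixels, amid what is visible of it).
- bot.spot_point(thing, picture): "position" ([column, row] in pixels: a listed point, or the origin of a listed thing).
The state is a dict: "t": time; "qpos": joint angles; "qvel": joint speeds; "joint_torque": joint torques, N m; "position": TCP position; "tool_rot": TCP orientation; "ft_force": force on the tool from outside, world axes, zero at the start; "ft_torque": the same for the moment, N m; "width": finger opening in m.
Only numpy, scipy, OpenCV 4.12 (cv2) and the standard library are available. Lean on these libraries where they do the work, as an engineer would, in place of code of your own. Each camera call takes 0.05 s, during which the arm holds its last target.

### The job

Get the drilling fixture ready: press the long stop bar down over its two dowels until it sits flush on the plate, then load every steel blank flat and lengthwise into a lane of its own (any free lane), pushed home with its end against the stop bar and its side against the two pins at the left of that lane. Once the bar and all blanks are home, hang the brass tag by its hole from the hook's arm so that it dangles freely, and leave everything else on the bench alone.

Things in the scene. Friction and masses are not known exactly. Their poses are not given: they have to be found in the camera images.
- fixture: fixed aluminium plate 130 (x) x 230 (y) x 12 mm; origin: centre of its underside; x away from the robot, y left. Two dowels (12 mm thick, 15 tall, top 4 mm tapered) stand on it at x = 45, y = +-60 mm. Three lanes along x, centre lines at y = 76, 0, -76 mm; 16 mm left (+y) of each line stand two side pins (8 mm thick, 14 tall) at x = +-18 mm
- bar_seat (a point): point where the stop bar's centre comes to be when it is fully down on the plate: midway between the dowels, 22 mm above the bench; y runs along the dowel row. The bar fits either way round
- bar_centre (a point): the loose stop bar, dark steel, 30 (x) x 180 (y) x 20 (z) mm, 0.35 kg, with two vertical through holes of 13.5 mm at y = +60 and -60 mm; this point is its centre, 10 mm above its underside. It starts flat on the bench; it can be grasped across its 30 mm width
- lane1 (a point): point in the fixture's left (y = +76 mm) lane, where the centre of a blank that lies flat on the plate, end against the seated stop bar and side against this lane's two pins, comes to be; 24 mm above the bench. Axes as the fixture's: x away from the robot towards the stop bar, y to the left, towards the pins
- lane2 (a point): point in the fixture's middle lane, where the centre of a blank that lies flat on the plate, end against the seated stop bar and side against this lane's two pins, comes to be; 24 mm above the bench. Axes as the fixture's: x away from the robot towards the stop bar, y to the left, towards the pins
- lane3 (a point): point in the fixture's right (y = -76 mm) lane, where the centre of a blank that lies flat on the plate, end against the seated stop bar and side against this lane's two pins, comes to be; 24 mm above the bench. Axes as the fixture's: x away from the robot towards the stop bar, y to the left, towards the pins
- blank1_centre (a point): steel blank 1: a piece of square bar 60 x 24 x 24 mm (long along its own x), not yet drilled; 0.15 to 0.3 kg. This point is its centre, 12 mm from each long face; any long face may lie down. It may be absent (then no reading). Either end may face the stop bar. It slides on the plate with up to about 3 N
- blank2_centre (a point): steel blank 2: a piece of square bar 60 x 24 x 24 mm (long along its own x), not yet drilled; 0.15 to 0.3 kg. This point is its centre, 12 mm from each long face; any long face may lie down. It may be absent (then no reading). Either end may face the stop bar. It slides on the plate with up to about 3 N
- blank3_centre (a point): steel blank 3: a piece of square bar 60 x 24 x 24 mm (long along its own x), not yet drilled; 0.15 to 0.3 kg. This point is its centre, 12 mm from each long face; any long face may lie down. It may be absent (then no reading). Either end may face the stop bar. It slides on the plate with up to about 3 N
- tag_hole (a point): centre of the 20 mm hole of the brass tag, a plain plate 110 x 34 x 5 mm (long along its own x, z up as it starts, flat on the bench), 0.1 kg; the hole's centre lies 16 mm from the tag's +x end and 39 mm from its middle
- tag_grip (a point): point of the brass tag 20 mm from its -x end, 74 mm from the hole's centre, on the centre line half-way up: a good place to grasp it across its 34 mm width. Its x axis points towards the hole
- hook: fixed dark steel hook stand; origin: centre of the underside of its round foot (100 mm across, 12 thick). A post 16 mm thick, 150 tall, carries a round arm 8 mm thick that runs along -x (towards the robot), level, its axis 130 mm above the bench, to x = -48 mm, then bends up through x = -60, z = 138 mm to its tip
- hook_tip (a point): middle of the hook's upturned tip end (8 mm thick, rounded), 152 mm above the bench and 64 mm to the -x side of the post; the last 14 mm below it are nearly upright. x, y, z as the hook's
- valve_body: bystander: small grey valve body standing upright, 38 x 46 x 86 mm; origin: centre of its underside
- brass_plug: bystander: brass plug with a square head, 25 x 25 x 23 mm; origin: centre of its underside

How it is judged:
By the outcome, as a careful person would: the job done as asked, in the order asked, and still so for the second after the job is handed in, with the robot touching nothing.
Of blank1, blank2, blank3 only 2 to 3 are there at a start; the rules pass over those that are not, and their reading is None.
At some moment in a run one of blank1, blank2, blank3 may be knocked a few centimetres aside while the robot is not near it.
Once in a run the grip may slacken for a moment while it holds something.
It also fails if it takes over 210 s, if anything falls off the work surface, if the arm or the gripper's body presses on something with over 40 N, if the wrist force passes 120 N, or if a joint passes its speed limit or range.

## Working session

There is one attempt and no reset: what is moved stays moved. The work goes in short steps, Python scripts to look and compute and a tool call to move; the robot and the scene stay as the last step left them, time stands still between calls to the robot, and variables do not carry over. Pictures are saved under pics/ and viewed, and the job is handed in when it is done.

Besides the shell and the picture viewer there is one more tool, called after "Request:" by a JSON object that holds its "method" and its "body". servo_tool: Moves the arm, as the interface text tells. Its arguments: {"type":"object","properties":{"plan":{"type":"string"}},"required":["plan"]}

```bash
mkdir -p pics; ls; cat > h.py <<'E'
import numpy as np,cv2
from scipy.spatial.transform import Rotation as Rn
from cell import bot
def save(p,n,scale=1.5):
    im=cv2.cvtColor(p["frame"],cv2.COLOR_RGB2BGR)
    cv2.imwrite("pics/"+n+".png",cv2.resize(im,None,fx=scale,fy=scale))
def camRT(p,s=None):
    if "R" in p: return np.array(p["R"]),np.array(p["t"])
    H=np.array(p["hand_eye"]);T=np.eye(4);T[:3,:3]=Rn.from_rotvec(s["tool_rot"]).as_matrix();T[:3,3]=s["position"]
    M=np.linalg.inv(T@H);return M[:3,:3],M[:3,3]
def px2w(p,uv,z,s=None):
    K=np.array(p["camera_matrix"]);k=p["k1"];R,t=camRT(p,s)
    d=np.array([(uv[0]-K[0,2])/K[0,0],(uv[1]-K[1,2])/K[1,1]]);u=d.copy()
    for _ in range(30): u=d/(1+k*(u@u))
    ray=R.T@np.array([u[0],u[1],1]);c=-R.T@t
    return c+ray*(z-c[2])/ray[2]
def w2px(p,X,s=None):
    K=np.array(p["camera_matrix"]);k=p["k1"];R,t=camRT(p,s)
    c=R@np.array(X)+t;u=c[:2]/c[2];u=u*(1+k*(u@u))
    return np.array([K[0,0]*u[0]+K[0,2],K[1,1]*u[1]+K[1,2]])
E
python3 - <<'E'
from h import *
s=bot.sense();print({k:np.round(v,3) for k,v in s.items()})
for n in("scene","top","wrist"):
    p=bot.camera(n);save(p,n+"0",1.5)
    if "R" in p: print(n,np.round(-np.array(p["R"]).T@p["t"],3),p["camera_matrix"],p["k1"])
    else: print(np.round(p["hand_eye"],3),p["camera_matrix"])
    if n=="top":
        Z=dict(fixture=0,bar_centre=.01,blank1_centre=.012,tag_hole=.0025,tag_grip=.0025,hook=0,hook_tip=.152,valve_body=0,brass_plug=0,bar_seat=.022,lane1=.024,lane2=.024,lane3=.024)
        for k,z in Z.items():
            for r in bot.spot_point(k,p)[:4]: print(k,round(r["score"],2),np.round(r["position"],1),np.round(px2w(p,r["position"],z),4))
E
```

```text
pics
{'t': np.float64(0.0), 'qpos': array([ 1.207,  0.333, -0.065,  1.461,  0.022,  1.35 , -0.088]), 'qvel': array([-0.   , -0.001,  0.   , -0.001, -0.   , -0.   ,  0.001]), 'joint_torque': array([-0.0000e+00, -6.2325e+01,  2.4000e-02, -3.8990e+01, -6.1000e-02,
        4.0000e-02,  0.0000e+00]), 'position': array([ 0.209, -0.589,  0.222]), 'tool_rot': array([-3.095, -0.533,  0.   ]), 'ft_force': array([0.037, 0.162, 0.165]), 'ft_torque': array([ 0.041, -0.012,  0.037]), 'width': np.float64(0.087)}
scene [-0.079  0.44   0.55 ] [[455.8736502    0.         248.83090137]
 [  0.         455.8736502  191.22024196]
 [  0.           0.           1.        ]] 0.04575059237163009
top [ 0.452 -0.153  1.206] [[478.69952839   0.         253.51675949]
 [  0.         478.69952839 191.31211926]
 [  0.           0.           1.        ]] -0.10149536899713527
fixture 0.88 [239.6 195. ] [ 0.6235 -0.0949  0.    ]
fixture 0.28 [237.2 191.6] [ 0.6322 -0.0885  0.    ]
bar_centre 0.61 [174.6 267.4] [0.4377 0.0626 0.01  ]
bar_centre 0.43 [265.6 196.6] [ 0.619 -0.161  0.01 ]
bar_centre 0.2 [285.8 258.3] [ 0.4
[... 687 characters left out ...]
 [237.2 191.4] [ 0.6291 -0.0898  0.024 ]
lane1 0.92 [265.2 197. ] [ 0.616  -0.1599  0.024 ]
lane1 0.74 [207.8 187.4] [ 0.6381 -0.0158  0.024 ]
lane2 0.96 [237.2 191.4] [ 0.6291 -0.0898  0.024 ]
lane2 0.92 [265.2 197. ] [ 0.616  -0.1599  0.024 ]
lane2 0.74 [207.8 187.4] [ 0.6381 -0.0158  0.024 ]
lane3 0.96 [237.2 191.4] [ 0.6291 -0.0898  0.024 ]
lane3 0.92 [265.2 197. ] [ 0.616  -0.1599  0.024 ]
lane3 0.74 [207.8 187.4] [ 0.6381 -0.0158  0.024 ]
[[-0.    -0.966 -0.259  0.07 ]
 [ 1.    -0.     0.     0.001]
 [-0.    -0.259  0.966 -0.162]
 [ 0.     0.     0.     1.   ]] [[266.18614411   0.         255.13472127]
 [  0.         266.18614411 191.13074798]
 [  0.           0.           1.        ]]
```

View pics/top0.png

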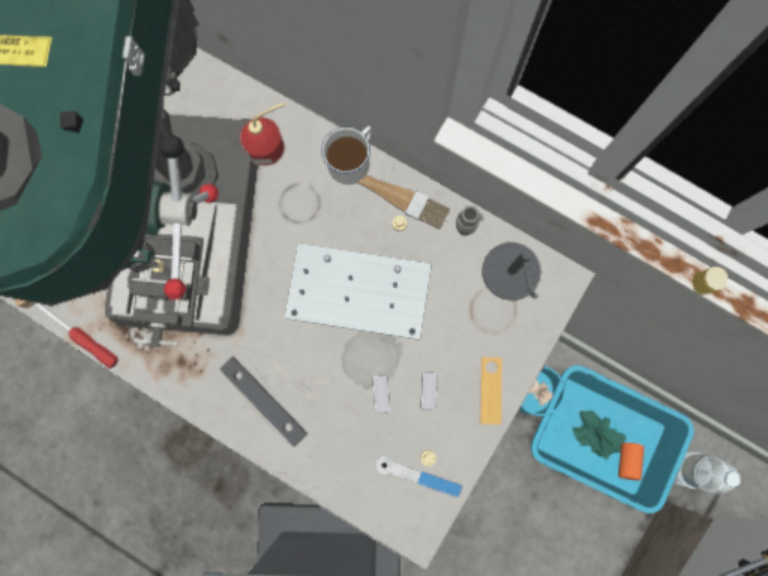

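View pics/scene0.png

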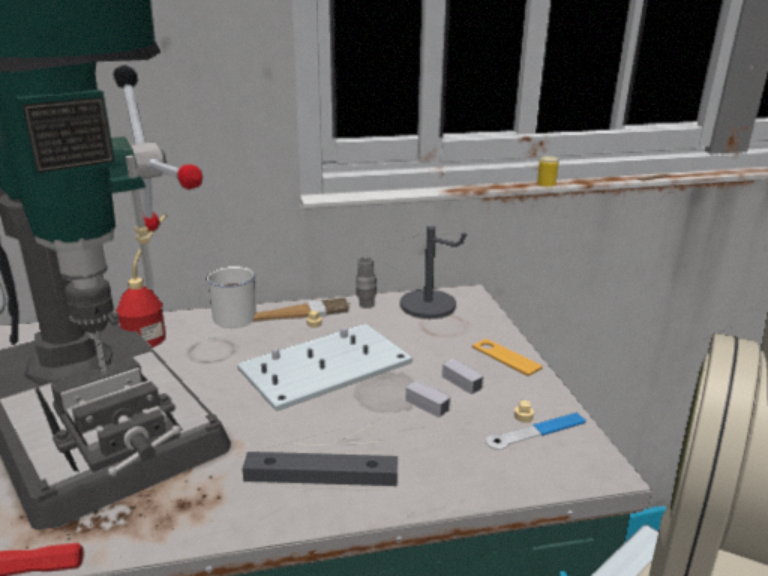

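```bash
python3 - <<'E'
from h import *
p=bot.camera("top")
im=p["frame"][120:310,110:400]
cv2.imwrite("pics/topz.png",cv2.resize(cv2.cvtColor(im,cv2.COLOR_RGB2BGR),(783,513),interpolation=cv2.INTER_CUBIC))
for k in("bar_centre","blank1_centre","tag_hole","fixture"):
  for r in bot.outline_of(k,p)[:3]:
    m=r["pixels"].astype(np.uint8);c=max(cv2.findContours(m,0,1)[0],key=cv2.contourArea)
    print(k,round(r["score"],2),np.round(r["position"],1),cv2.minAreaRect(c))
for k in ("scene",):
  p=bot.camera(k)
  for r in bot.spot_point("blank1_centre",p)[:5]: print(r["score"],np.round(r["position"]),px2w(p,r["position"],.012))
E
```

```text
bar_centre 0.7 [176.2 270.2] ((175.17852783203125, 267.32562255859375), (71.55425262451172, 13.575509071350098), 45.674034118652344)
bar_centre 0.16 [236.7 193.2] ((237.831298828125, 193.62469482421875), (92.31721496582031, 52.21583938598633), 8.530765533447266)
blank1_centre 0.65 [253.7 260.4] ((254.0, 263.0), (24.0, 10.0), 90.0)
tag_hole 0.95 [325.6 261.4] ((327.0, 261.0), (42.0, 14.0), 90.0)
tag_hole 0.4 [236.8 191.8] ((238.2882080078125, 194.22802734375), (92.32595825195312, 52.85494613647461), 8.004729270935059)
fixture 0.79 [239.8 194.2] ((238.31793212890625, 193.93353271484375), (91.23431396484375, 51.31930160522461), 8.746162414550781)
fixture 0.41 [312.8 148.3] ((311.2971496582031, 147.1650848388672), (14.860673904418945, 20.591259002685547), 29.05460548400879)
0.7 [289. 265.] [ 0.44791032 -0.14227869  0.012     ]
```

View zoom.

View pics/topz.png

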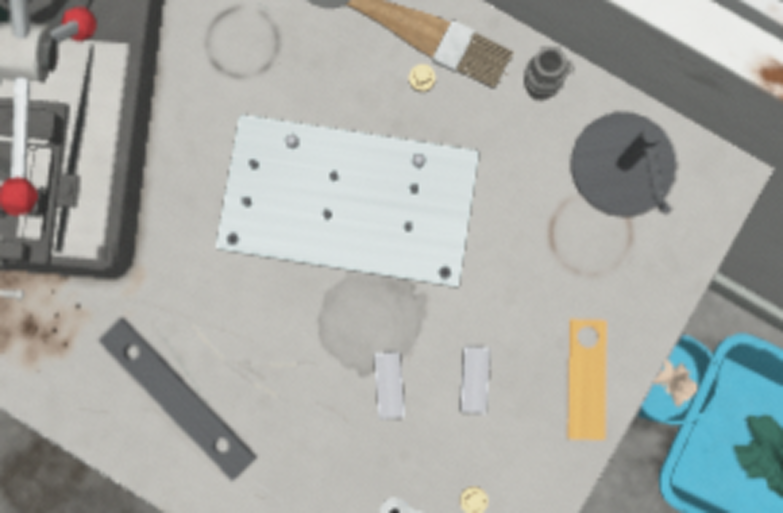

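View pics/wrist0.png

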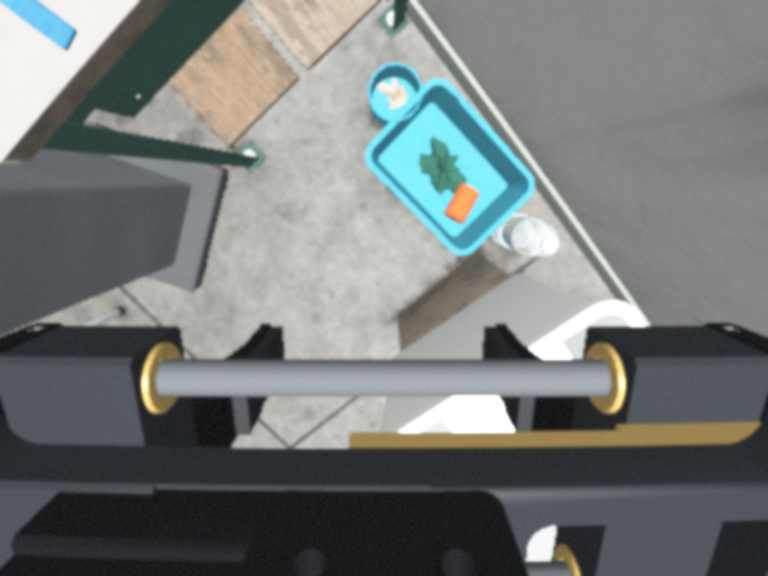

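```bash
python3 - <<'E'
from h import *
from scipy.optimize import least_squares
p=bot.camera("top")
f=lambda u:np.array(u)/2.7+[110,120]
pts=[((45,60,27),(292,141)),((45,-60,27),(418,160))]
for y,q in((92,[(254,164),(247,202)]),(16,[(334,176),(327,214)]),(-60,[(414,188),(408,226)])):
    pts+=[((18,y,26),q[0]),((-18,y,26),q[1])]
def res(v):
    c,s=np.cos(v[2]),np.sin(v[2]);o=[]
    for (x,y,z),q in pts:
        o+=list(w2px(p,[v[0]+(c*x-s*y)/1e3,v[1]+(s*x+c*y)/1e3,z/1e3])-f(q))
    return o
r=least_squares(res,[.62,-.09,0]);print("fixture",r.x,np.round(r.fun,1))
a,b=[px2w(p,f(q),.02) for q in((133,352),(222,444))]
print("bar",(a+b)/2,np.linalg.norm(a-b),np.arctan2(a[1]-b[1],a[0]-b[0]))
for n,q in(("bl1",[(389,352),(391,418)]),("bl2",[(475,346),(474,413)])):
    a,b=[px2w(p,f(v),.024) for v in q];print(n,(a+b)/2,np.linalg.norm(a-b),np.arctan2(*(a-b)[1::-1]))
print("tag",px2w(p,f((587,336)),.005),px2w(p,f((587,440)),.005),px2w(p,f((587,320)),.005))
s=bot.sense();print(Rn.from_rotvec(s["tool_rot"]).as_matrix().round(3))
E
```

```text
fixture [ 0.6242959  -0.09377894 -0.13588453] [-0.2 -0.2  0.4 -0.1 -0.4 -0.  -0.3 -0.1 -0.2  0.   0.1  0.1  0.3  0.1
  0.3  0.2]
bar [0.43806446 0.05821404 0.02      ] 0.11776024451156616 0.806495524827629
bl1 [ 0.45365674 -0.13597485  0.024     ] 0.05946988210118635 0.04799379478622123
bl2 [ 0.45988765 -0.21248163  0.024     ] 0.06037390416124686 -0.005304873627155991
tag [ 0.50140342 -0.31718429  0.005     ] [ 0.40625407 -0.3171442   0.005     ] [ 0.51618766 -0.31721274  0.005     ]
[[ 0.942  0.334  0.   ]
 [ 0.334 -0.942 -0.   ]
 [ 0.     0.    -1.   ]]
```

Request:
{"method": "servo_tool", "body": {"plan": "23 35 0 0 0 0.05 100;23 35 0 0 0 0.05 100;23 35 0 0 0 0.05 100;23 35 0 0 0 0.05 100;23 35 0 0 0 0.05 100;23 35 0 0 0 0.05 100;23 35 0 0 0 0.05 100;23 35 0 0 0 0.05 100;23 35 0 0 0 0.05 100;23 35 0 0 0 0.016 100"}}

```text
t: 2.03
position: [0.4385, -0.2391, 0.223]
tool_rot: [2.887, 1.237, 0.001]
ft_force: [0.3, -0.9, 0.2]
width: 0.0869
```

Request:
{"method": "servo_tool", "body": {"plan": "0 35 0 0 0 0 100;0 35 0 0 0 0 100;0 35 0 0 0 0 100;0 35 0 0 0 0 100;0 35 0 0 0 0 100;0 35 0 0 0 0 100;0 35 0 0 0 0 100;0 35 0 0 0 0 100;0 17 0 0 0 0 100;0 0 0 0 0 0 100"}}

```text
t: 2.87
position: [0.4375, 0.0605, 0.2231]
tool_rot: [2.886, 1.242, 0.002]
ft_force: [-1.0, 0.3, 0.7]
width: 0.0868
```

```bash
python3 - <<'E'
from h import *
s=bot.sense();p=bot.camera("wrist");save(p,"w1");print(s["t"],s["position"],s["tool_rot"],Rn.from_rotvec(s["tool_rot"]).as_matrix().round(3),s["qpos"].round(2) if hasattr(s["qpos"],"round") else s["qpos"])
E
```

```text
2.8667 [0.43749512 0.06048329 0.22305225] [2.88551593e+00 1.24214181e+00 1.99524429e-03] [[ 0.687  0.726  0.001]
 [ 0.726 -0.687  0.   ]
 [ 0.001  0.001 -1.   ]] [ 0.53 -0.05 -0.73  1.88 -0.04  1.3  -0.95]
```

View pics/w1.png

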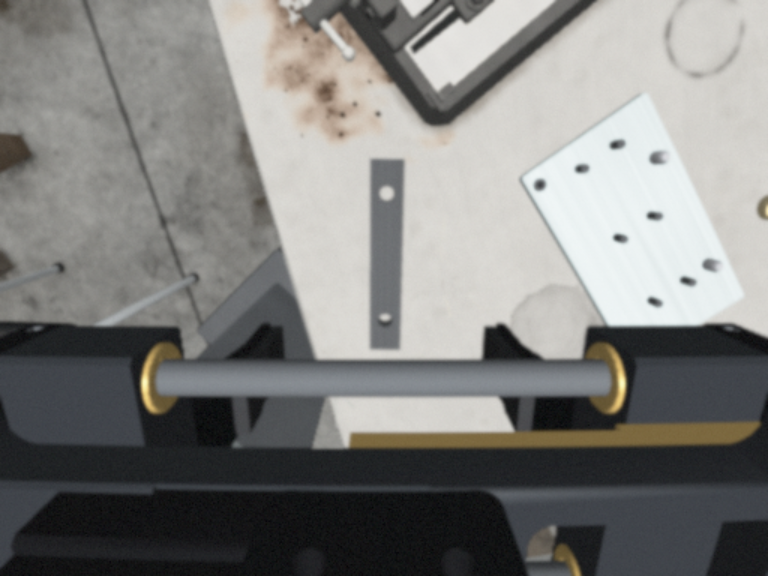

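```bash
python3 - <<'E'
from h import *
s=bot.sense();p=bot.camera("wrist")
im=p["frame"]
g=cv2.cvtColor(im,cv2.COLOR_RGB2GRAY).astype(float)
sub=im[95:240,235:285];cv2.imwrite("pics/w1z.png",cv2.resize(cv2.cvtColor(sub,cv2.COLOR_RGB2BGR),None,fx=4,fy=4,interpolation=cv2.INTER_CUBIC))
for r in bot.outline_of("bar_centre",p)[:2]:
    m=r["pixels"].astype(np.uint8);c=max(cv2.findContours(m,0,1)[0],key=cv2.contourArea);print(r["score"],cv2.minAreaRect(c))
# bar edges along columns
for row in(115,140,170,200,225):
    l=g[row,235:285];d=np.diff(l);print(row,235.5+d.argmin(),235.5+d.argmax(),)
for col in(251,260,263):
    d=np.diff(g[95:245,col]);print(col,95.5+d[:30].argmin(),95.5+120+d[120:].argmax())
for q in((386,193),(385,318),(387,159),(385,349)):
    print(q,px2w(p,np.array(q)/1.5,.02,s))
E
```

```text
0.84 ((256.0, 167.5), (21.999996185302734, 126.99998474121094), 0.0)
115 245.5 267.5
140 245.5 266.5
170 245.5 265.5
200 244.5 265.5
225 245.5 264.5
251 103.5 231.5
260 104.5 231.5
263 103.5 230.5
(386, 193) [0.48059409 0.09809213 0.02      ]
(385, 318) [0.3989691  0.01334121 0.02      ]
(387, 159) [0.50119726 0.11856452 0.02      ]
(385, 349) [ 0.37669419 -0.01014308  0.02      ]
```

View pics/w1z.png

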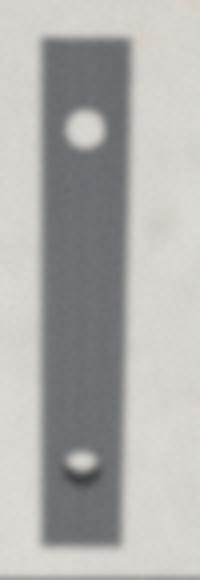

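```bash
python3 - <<'E'
from h import *
s=bot.sense();p=bot.camera("wrist")
for A,B in(((256.25,127.1),(255.3,211.5)),((256.6,104.3),(255.1,231.4))):
    a=px2w(p,A,.02,s);b=px2w(p,B,.02,s);c=(a+b)/2
    print(c,np.linalg.norm(a-b),"ang",np.arctan2(*(a-b)[1::-1]))
    R=Rn.from_rotvec(s["tool_rot"]).as_matrix();print("tool",R.T@(c-s["position"]))
print("toolx ang",np.arctan2(R[1,0],R[0,0]))
E
```

```text
[0.43951558 0.05531198 0.02      ] 0.11886769753107519 ang 0.795607239885976
tool [0.00122913 0.00120215 0.20256987]
[0.43887354 0.05454341 0.02      ] 0.17906345955768385 ang 0.7951238384406424
tool [0.00023002 0.00127067 0.20257018]
toolx ang 0.8063748137820043
```

Request:
{"method": "servo_tool", "body": {"plan": "-7 -8 -20 0 0 -0.011 70;-7 -8 -30 0 0 0 70;0 0 -35 0 0 0 70;0 0 -35 0 0 0 70;0 0 -35 0 0 0 70;0 0 -25 0 0 0 70;0 0 -15 0 0 0 70;0 0 -10 0 0 0 70;0 0 0 0 0 0 70;0 0 0 0 0 0 70"}}

```text
t: 3.9
position: [0.4239, 0.0397, 0.0179]
tool_rot: [-2.897, -1.216, 0.0]
ft_force: [-0.3, 1.4, 0.9]
width: 0.0614
```

Request:
{"method": "servo_tool", "body": {"plan": "0 0 -10 0 0 0 60;0 0 -3.5 0 0 0 60;0 0 0 0 0 0 0;0 0 0 0 0 0 0;0 0 0 0 0 0 0;0 0 0 0 0 0 0;0 0 0 0 0 0 0;0 0 0 0 0 0 0;0 0 0 0 0 0 0"}}

```text
t: 4.65
position: [0.4238, 0.0403, 0.0043]
tool_rot: [2.896, 1.218, 0.0]
ft_force: [-2.5, 0.7, 6.3]
width: 0.0298
```

Request:
{"method": "servo_tool", "body": {"plan": "0 0 10 0 0 0 0;0 0 30 0 0 0 0;0 0 35 0 0 0 0;15 -15 35 0 0 0.1 0;25 -20 35 0 0 0.1 0;26 -20 15 0 0 0.1 0;26 -24 0 0 0 0.1 0;26 -24 0 0 0 0.1 0;26 -24 0 0 0 0.1 0;26 -24 0 0 0 0.038 0"}}

```text
t: 5.48
position: [0.5913, -0.1102, 0.16]
tool_rot: [-2.363, -2.07, 0.001]
ft_force: [0.6, 1.3, -1.8]
width: 0.0299
```

Request:
{"method": "servo_tool", "body": {"plan": "3 -1 0 0 0 0 0;0 0 0 0 0 0 0;0 0 0 0 0 0 0;0 0 0 0 0 0 0"}}

```text
t: 5.82
position: [0.5931, -0.1084, 0.16]
tool_rot: [-2.367, -2.065, 0.0]
ft_force: [-0.2, 0.3, -4.0]
width: 0.0297
```

```bash
python3 - <<'E'
from h import *
s=bot.sense();p=bot.camera("wrist");save(p,"w2");print(s["t"],s["position"],s["tool_rot"],s["width"],s["ft_force"])
cv2.imwrite("pics/w2raw.png",p["frame"][:,:,::-1])
import pickle;pickle.dump((s,p),open("w2.pkl","wb"))
p=bot.camera("scene");save(p,"s2")
E
```

```text
5.8167 [ 0.5930537  -0.1084158   0.16001457] [-2.36677023e+00 -2.06514241e+00  1.28767680e-04] 0.02967022543333233 [-0.18653241  0.33754501 -4.00533263]
```

View pics/w2.png

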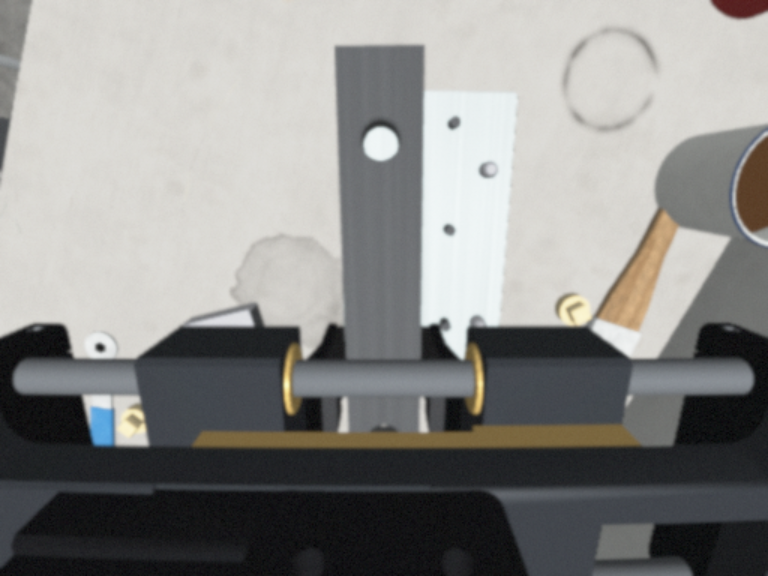

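View pics/s2.png

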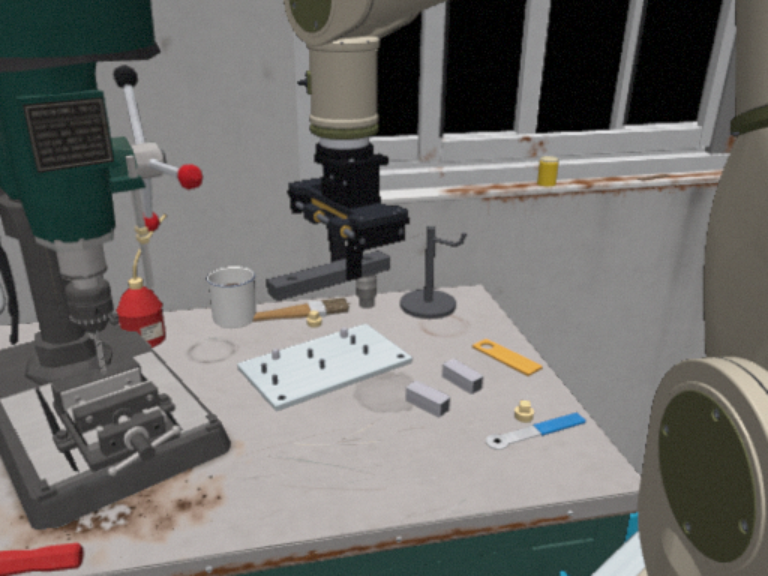

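```bash
python3 - <<'E'
from h import *
im=cv2.imread("pics/w2raw.png");sub=im[55:235,270:350]
cv2.imwrite("pics/w2z.png",cv2.resize(sub[:95],None,fx=6,fy=6,interpolation=cv2.INTER_CUBIC))
cv2.imwrite("pics/w2y.png",cv2.resize(sub[85:],None,fx=6,fy=6,interpolation=cv2.INTER_CUBIC))
sub=im[20:120,215:295]
cv2.imwrite("pics/w2b.png",cv2.resize(sub,None,fx=6,fy=6,interpolation=cv2.INTER_CUBIC))
E
```

```text
(no output)
```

View pics/w2z.png

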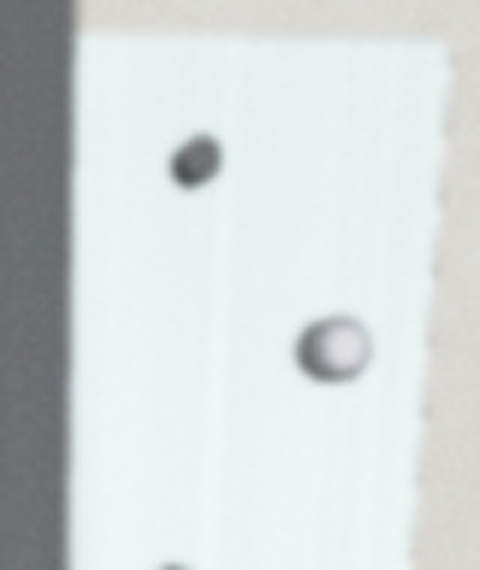

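View pics/w2y.png

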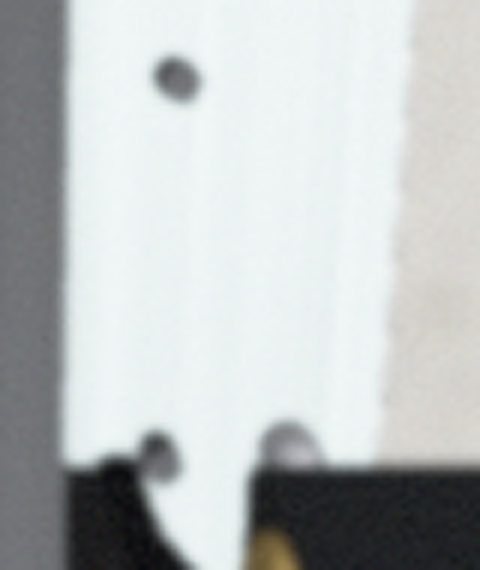

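View pics/w2b.png

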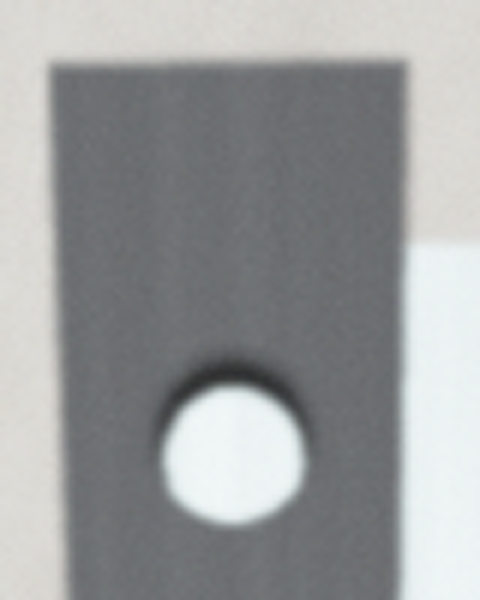

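```bash
cat > fit.py <<'E'
from h import *
from scipy.optimize import least_squares
def fitfix(p,s,pts):
    def res(v):
        c,sn=np.cos(v[2]),np.sin(v[2]);o=[]
        for (x,y,z),q in pts:
            o+=list(w2px(p,[v[0]+(c*x-sn*y)/1e3,v[1]+(sn*x+c*y)/1e3,z/1e3],s)-q)
        return o
    r=least_squares(res,[.62,-.09,-.13]);return r.x,np.round(r.fun,1)
E
python3 - <<'E'
from fit import *
import pickle
s,p=pickle.load(open("w2.pkl","rb"))
s2=bot.sense();print(s["position"],s2["position"],s2["tool_rot"])
s=s2
pts=[((18,92,26),(303.6,80.3)),((45,60,27),(327.5,112.8)),((18,16,26),(300.3,153.7)),((18,-60,26),(297.5,217.2))]
v,f=fitfix(p,s,pts);print("fix",v,f)
c,sn=np.cos(v[2]),np.sin(v[2])
seat=np.array([v[0]+c*.045,v[1]+sn*.045]);print("seat",seat)
R=Rn.from_rotvec(s["tool_rot"]).as_matrix()
ztop=s["position"][2]-.0043+.02
for n,q,d in(("end",(253.1,30.5),90),("hole",(253.8,93),60)):
    w=px2w(p,q,ztop,s);t=R.T@(w-s["position"]);print(n,w,t)
print("toolx ang",np.arctan2(R[1,0],R[0,0]),"want",v[2]+np.pi/2)
E
```

```text
[ 0.5930537  -0.1084158   0.16001457] [ 0.59317313 -0.10854399  0.16021887] [ 2.36682802e+00  2.06539021e+00 -1.63089208e-04]
fix [ 0.62733637 -0.09516266 -0.13909527] [-0.   0.1  0.1 -0.4  0.1 -0.3 -0.1  0.6]
seat [ 0.67190175 -0.10140179]
end [0.60743732 0.00328117 0.17591887] [ 0.1127224  -0.00100523 -0.01573131]
hole [ 0.60375904 -0.02588124  0.17591887] [ 0.0833305  -0.0007012  -0.01572314]
toolx ang 1.4349842510280502 want 1.431701053544029
```

Request:
{"method": "servo_tool", "body": {"plan": "20 -4 -10 0 0 -0.003 0;25 -5 -20 0 0 0 0;20 -4 -25 0 0 0 0;10 -3 -25 0 0 0 0;0 0 -20 0 0 0 0;0 0 -10 0 0 0 0;0 0 -5 0 0 0 0;0 0 0 0 0 0 0;0 0 0 0 0 0 0"}}

```text
t: 6.67
position: [0.6691, -0.1253, 0.0463]
tool_rot: [2.37, 2.06, 0.002]
ft_force: [-0.0, -0.9, -3.6]
width: 0.0297
```

```bash
python3 - <<'E'
from h import *
s=bot.sense();print(s["t"],s["position"],s["ft_force"])
p=bot.camera("scene");save(p,"s3")
im=p["frame"][170:290,140:300];cv2.imwrite("pics/s3z.png",cv2.resize(im[:,:,::-1],None,fx=5,fy=5,interpolation=cv2.INTER_CUBIC))
p=bot.camera("wrist");save(p,"w3")
E
```

```text
6.6667 [ 0.66909705 -0.12531472  0.04634824] [-0.01857024 -0.85990761 -3.5784033 ]
```

View pics/s3z.png

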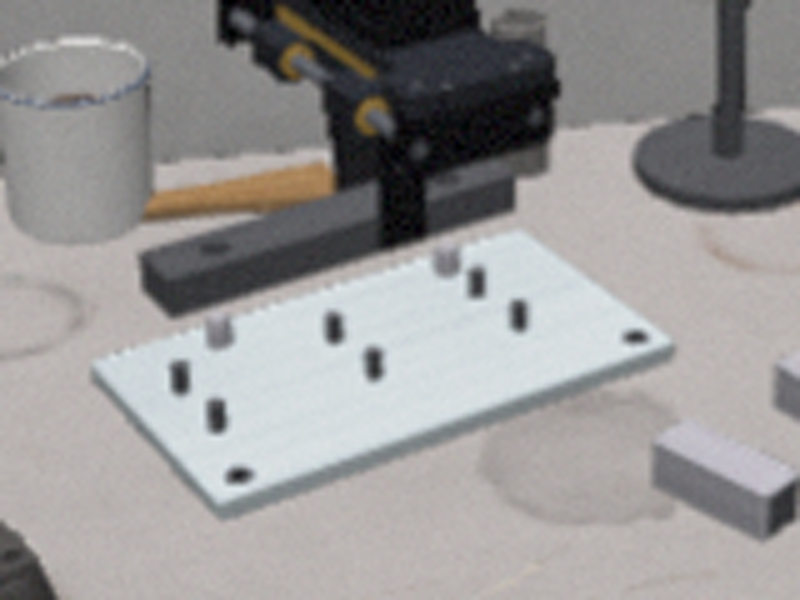

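View pics/w3.png

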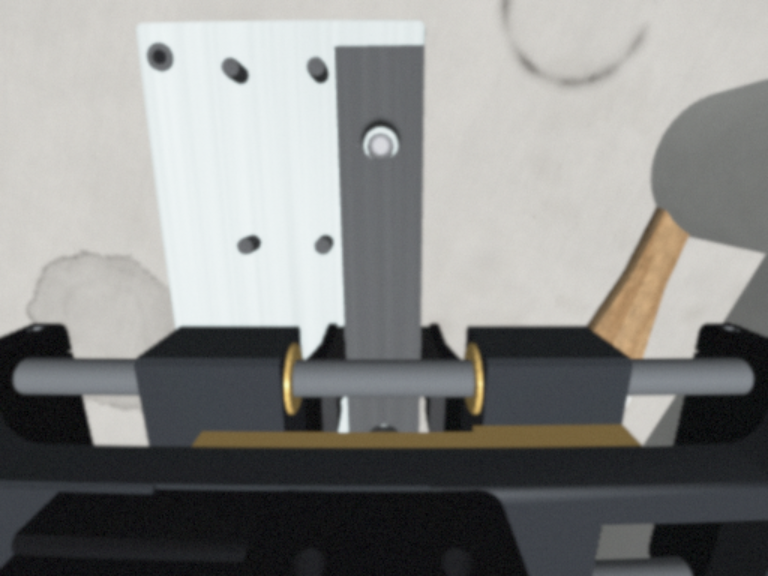

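```bash
python3 - <<'E'
from h import *
s=bot.sense();p=bot.camera("wrist");im=p["frame"]
cv2.imwrite("pics/w3z.png",cv2.resize(im[75:120,230:280][:,:,::-1],None,fx=12,fy=12,interpolation=cv2.INTER_CUBIC))
print(s["position"],s["tool_rot"])
pz=s["position"][2]
h=px2w(p,(253.8,93),pz-.0043+.02,s);print(w2px(p,[h[0],h[1],.027],s))
R=Rn.from_rotvec(s["tool_rot"]).as_matrix();print(R.round(4))
for d in((1,0),(0,1)): print(d,w2px(p,[h[0]+d[0]*.001,h[1]+d[1]*.001,.027],s))
E
```

```text
[ 0.66950847 -0.12548695  0.04677742] [2.36979367 2.05915253 0.00247865]
[253.96103604  98.37524444]
[[ 1.396e-01  9.902e-01  2.600e-03]
 [ 9.902e-01 -1.396e-01 -6.000e-04]
 [-2.000e-04  2.700e-03 -1.000e+00]]
(1, 0) [255.49051669  98.1489497 ]
(0, 1) [253.74312223  96.77008516]
```

View pics/w3z.png

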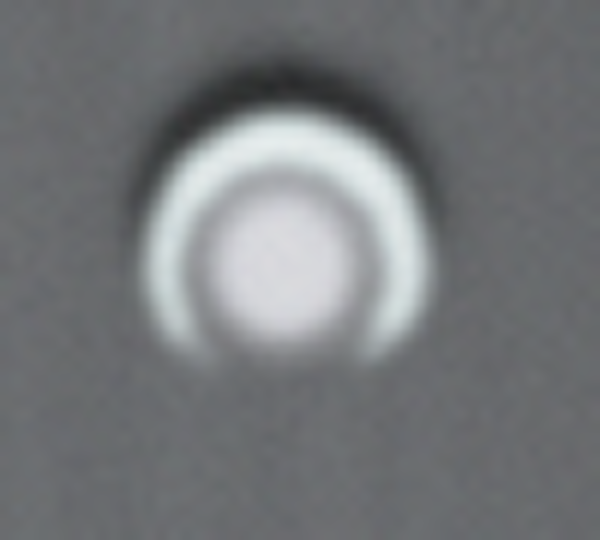

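Request:
{"method": "servo_tool", "body": {"plan": "-0.2 0.9 -5 0 0 0 0;0 0 -5 0 0 0 0;0 0 -4 0 0 0 0;0 0 -2 0 0 0 0;0 0 -2 0 0 0 0;0 0 -2 0 0 0 0;0 0 0 0 0 0 0"}}

```text
t: 7.4
position: [0.6684, -0.1245, 0.0244]
tool_rot: [-2.371, -2.06, 0.0]
ft_force: [1.0, -0.2, -3.6]
width: 0.03
```

Request:
{"method": "servo_tool", "body": {"plan": "0 0 -2 0 0 0 0;0 0 -2 0 0 0 0;0 0 -2 0 0 0 0;0 0 -1.5 0 0 0 0;0 0 -1 0 0 0 0;0 0 0 0 0 0 0;0 0 0 0 0 0 0"}}

```text
t: 7.98
position: [0.6686, -0.1245, 0.0165]
tool_rot: [2.371, 2.061, 0.0]
ft_force: [-0.8, 0.2, -1.3]
width: 0.0301
```

Request:
{"method": "servo_tool", "body": {"plan": "0 0 -1 0 0 0 0;0 0 -1 0 0 0 0;0 0 -0.5 0 0 0 0;0 0 0 0 0 0 0;0 0 0 0 0 0 0"}}

```text
t: 8.4
position: [0.6686, -0.1245, 0.0163]
tool_rot: [2.371, 2.06, -0.001]
ft_force: [-10.8, -0.4, 18.8]
width: 0.0302
```

Request:
{"method": "servo_tool", "body": {"plan": "0 0 0.5 0 0 0 50;0 0 0 0 0 0 50;0 0 0 0 0 0 50;0 0 0 0 0 0 50;0 0 5 0 0 0 50;0 0 20 0 0 0 50;0 0 40 0 0 0 50;0 0 40 0 0 0 50;0 0 40 0 0 0 50;0 0 40 0 0 0 50"}}

```text
t: 9.23
position: [0.6682, -0.1244, 0.2016]
tool_rot: [2.371, 2.061, 0.001]
ft_force: [0.4, -0.6, -0.5]
width: 0.0433
```

Request:
{"method": "servo_tool", "body": {"plan": "-20 -5 0 0 0 -0.12 60;-20 -6 0 0 0 -0.12 60;-20 -6 0 0 0 -0.12 60;-20 -6 0 0 0 -0.12 60;-20 -6 0 0 0 -0.12 60;-20 -6 0 0 0 -0.12 60;-20 -6 0 0 0 -0.12 60;-20 -5 0 0 0 -0.12 60;-20 -5 0 0 0 -0.12 60;-15 -5 0 0 0 -0.12 60"}}

```text
t: 10.07
position: [0.4722, -0.1807, 0.1997]
tool_rot: [3.121, 0.352, 0.0]
ft_force: [0.6, 0.8, 0.3]
width: 0.0522
```

Request:
{"method": "servo_tool", "body": {"plan": "-10 0 0 0 0 -0.12 60;0 0 0 0 0 -0.113 60;0 0 0 0 0 0 60;0 0 0 0 0 0 60;0 0 0 0 0 0 60"}}

```text
t: 10.48
position: [0.4639, -0.1803, 0.1994]
tool_rot: [-3.142, -0.004, -0.0]
ft_force: [0.3, -0.0, -0.1]
width: 0.0525
```

```bash
python3 - <<'E'
from h import *
import pickle
s=bot.sense();print(s["t"],s["position"],s["tool_rot"],s["ft_force"])
p=bot.camera("wrist");save(p,"w4");pickle.dump((s,p),open("w4.pkl","wb"))
print(bot.sense()["position"])
for r in bot.outline_of("blank1_centre",p)[:4]:
    m=r["pixels"].astype(np.uint8);c=max(cv2.findContours(m,0,1)[0],key=cv2.contourArea);print(r["score"],cv2.minAreaRect(c))
p=bot.camera("scene");save(p,"s4")
im=p["frame"][170:290,140:300];cv2.imwrite("pics/s4z.png",cv2.resize(im[:,:,::-1],None,fx=5,fy=5,interpolation=cv2.INTER_CUBIC))
E
```

```text
10.4833 [ 0.46385708 -0.18025621  0.19944092] [-3.14158721e+00 -3.61976602e-03 -4.55169209e-04] [ 0.27999052 -0.01351994 -0.13510059]
[ 0.46382727 -0.18029735  0.19937689]
0.98 ((222.38754272460938, 181.47117614746094), (46.90700912475586, 20.392475128173828), 82.56858825683594)
```

View pics/s4z.png

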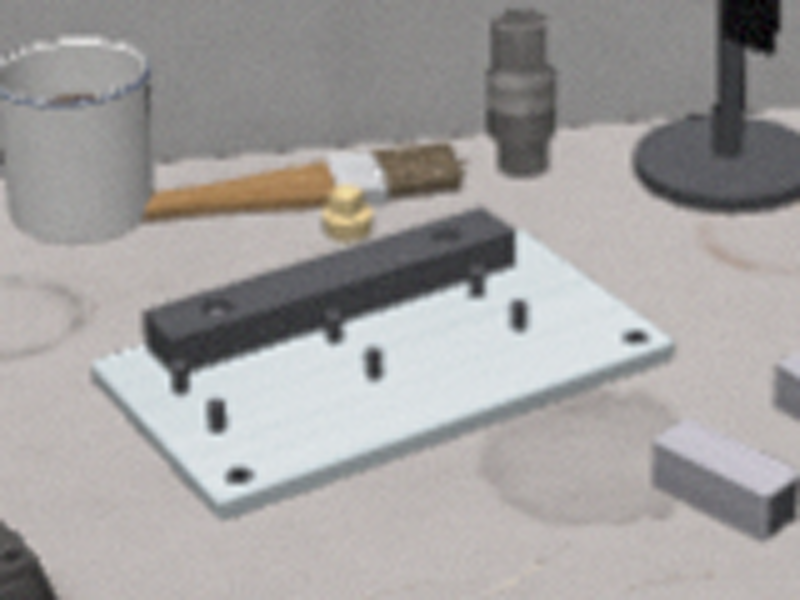

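View pics/w4.png

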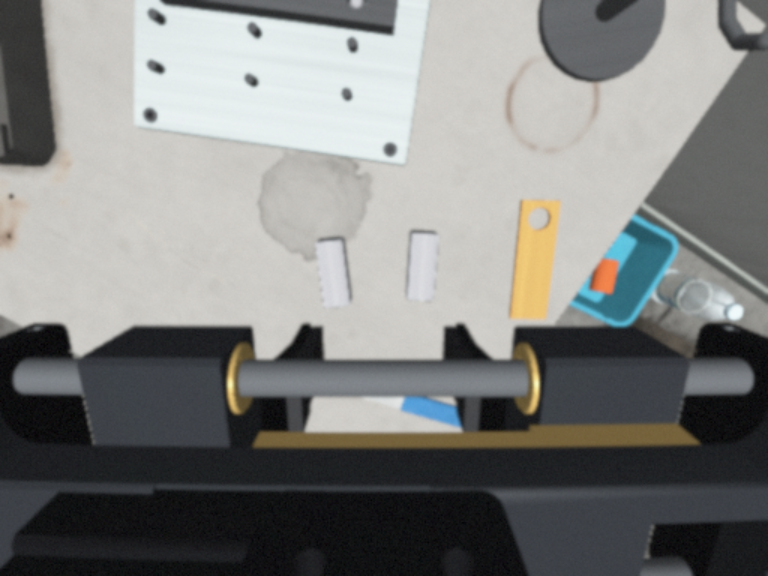

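```bash
python3 - <<'E'
import pickle;from h import *
s,p=pickle.load(open("w4.pkl","rb"))
im=p["frame"][145:215,200:310];cv2.imwrite("pics/w4z.png",cv2.resize(im[:,:,::-1],None,fx=7,fy=7,interpolation=cv2.INTER_CUBIC))
im=p["frame"][0:115,80:290];cv2.imwrite("pics/w4f.png",cv2.resize(im[:,:,::-1],None,fx=3.8,fy=3.8,interpolation=cv2.INTER_CUBIC))
E
```

```text
(no output)
```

View pics/w4z.png

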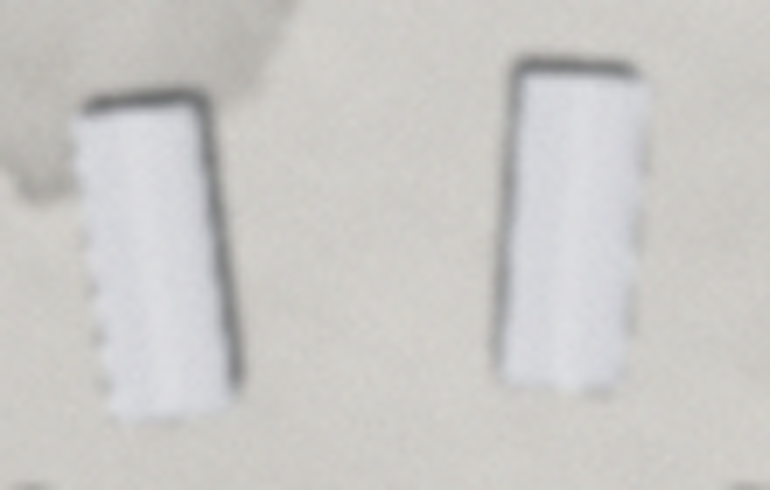

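View pics/w4f.png

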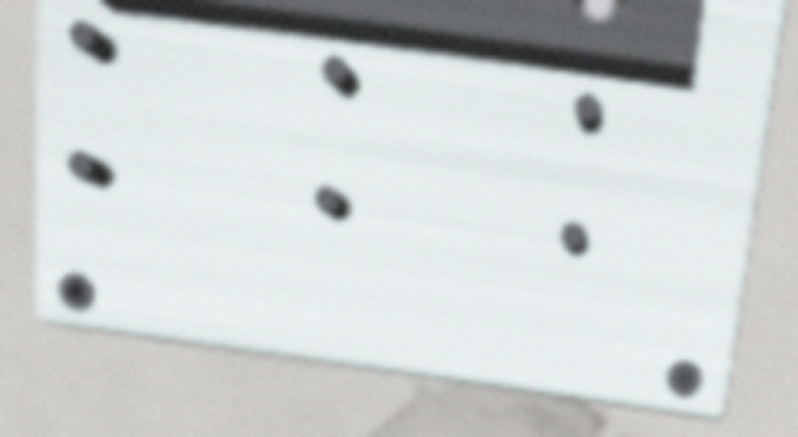

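```bash
python3 - <<'E'
import pickle;from h import *
s,p=pickle.load(open("w4.pkl","rb"))
f=lambda u:np.array(u)/7+[200,145]
for n,q in(("L",[(77,113),(195,105),(112,420),(233,403)]),("R",[(522,72),(648,78),(503,385),(622,390)])):
    w=[px2w(p,f(x),.024,s) for x in q]
    a=(w[0]+w[1])/2-(w[2]+w[3])/2
    print(n,np.mean(w,0),np.linalg.norm(a),np.linalg.norm(w[0]-w[1]),np.arctan2(a[1],a[0]),np.mean(w,0)-s["position"])
from fit import fitfix
g=lambda u:np.array(u)/3.8+[80,0]
pts=[((18,92,26),g((82,34))),((-18,92,26),g((81,163))),((18,16,26),g((335,68))),((-18,16,26),g((327,197))),((18,-60,26),g((587,104))),((-18,-60,26),g((572,234)))]
print(fitfix(p,s,pts))
E
```

```text
L [ 0.45533455 -0.13807311  0.024     ] 0.05787920507201371 0.021576764748127985 0.0874870993470002 [-0.00852253  0.0421831  -0.17544092]
R [ 0.46095302 -0.21576241  0.024     ] 0.05914844505050347 0.02287676547107595 -0.04271196690706975 [-0.00290406 -0.0355062  -0.17544092]
(array([ 0.62641578, -0.095949  , -0.13820009]), array([-0.3, -0.2, -0.5,  0.2, -0.1, -0.1, -0.1,  0.1,  0.5,  0.2,  0.6,
       -0.1]))
```

Request:
{"method": "servo_tool", "body": {"plan": "-1.5 -18 -15 0 0 -0.045 60;-1.5 -17.5 -25 0 0 0 60;0 0 -35 0 0 0 60;0 0 -35 0 0 0 60;0 0 -35 0 0 0 60;0 0 -25 0 0 0 60;0 0 -15 0 0 0 60;0 0 -7 0 0 0 60;0 0 -3 0 0 0 60;0 0 0 0 0 0 60"}}

```text
t: 11.47
position: [0.4608, -0.216, 0.0044]
tool_rot: [-3.141, 0.073, -0.0]
ft_force: [0.8, 0.2, 0.7]
width: 0.0521
```

Request:
{"method": "servo_tool", "body": {"plan": "0 0 -1 0 0 0 0;0 0 0 0 0 0 0;0 0 0 0 0 0 0;0 0 0 0 0 0 0;0 0 0 0 0 0 0;0 0 0 0 0 0 0;0 0 0 0 0 0 0;0 0 0 0 0 0 0"}}

```text
t: 12.13
position: [0.4608, -0.216, 0.0037]
tool_rot: [3.14, -0.074, 0.001]
ft_force: [-1.1, 0.9, 5.4]
width: 0.0234
```

Request:
{"method": "servo_tool", "body": {"plan": "0 0 15 0 0 0 0;0 0 30 0 0 0 0;10 3 35 0 0 -0.03 0;20 6 20 0 0 -0.03 0;30 9 0 0 0 -0.031 0;30 9 0 0 0 0 0;30 8 0 0 0 0 0;20 5 0 0 0 0 0;13.4 3.4 0 0 0 0 0;0 0 0 0 0 0 0"}}

```text
t: 12.97
position: [0.6158, -0.1706, 0.1023]
tool_rot: [-3.133, 0.213, 0.0]
ft_force: [-0.2, 0.4, -2.6]
width: 0.0237
```

Request:
{"method": "servo_tool", "body": {"plan": "0 0 -20 0 0 0 0;0 0 -20 0 0 0 0;0 0 0 0 0 0 0;0 0 0 0 0 0 0;0 0 0 0 0 0 0"}}

```text
t: 13.38
position: [0.614, -0.173, 0.0642]
tool_rot: [3.134, -0.218, 0.001]
ft_force: [-0.4, -0.1, -1.4]
width: 0.0235
```

```bash
python3 - <<'E'
from h import *
import pickle
s=bot.sense();print(s["t"],s["position"],s["tool_rot"],s["ft_force"],s["width"])
p=bot.camera("wrist");save(p,"w5");pickle.dump((s,p),open("w5.pkl","wb"))
p=bot.camera("scene");save(p,"s5")
im=p["frame"][150:290,140:340];cv2.imwrite("pics/s5z.png",cv2.resize(im[:,:,::-1],None,fx=4,fy=4,interpolation=cv2.INTER_CUBIC))
E
```

```text
13.3833 [ 0.6139704  -0.17297756  0.06421823] [ 3.13377532e+00 -2.17522893e-01  8.29473690e-04] [-0.36503033 -0.09246822 -1.3826437 ] 0.02345484928544022
```

View pics/s5z.png

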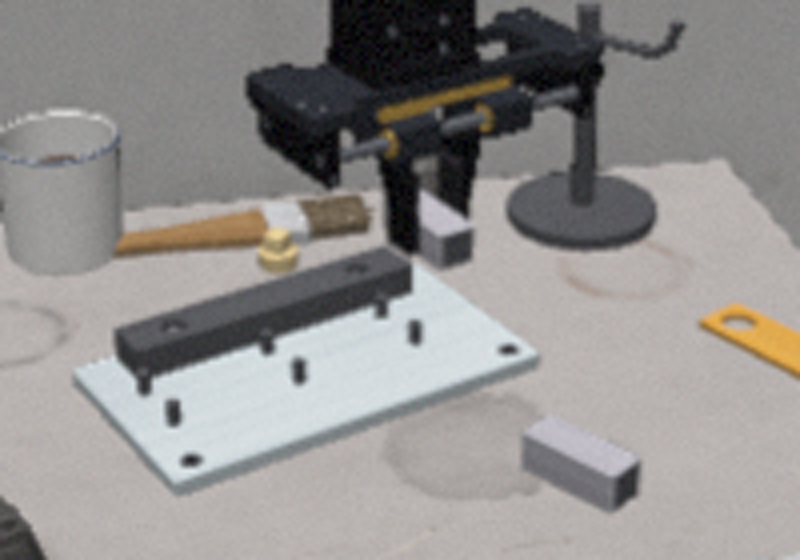

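View pics/w5.png

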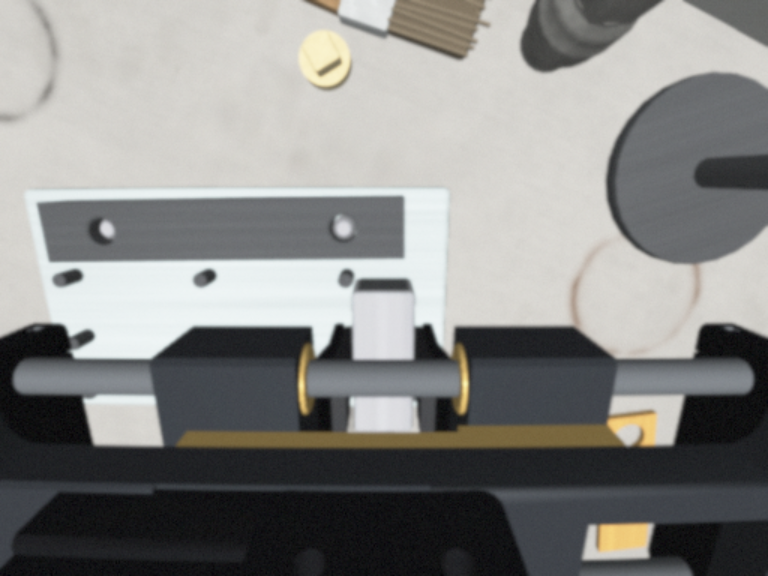

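```bash
python3 - <<'E'
import pickle;from fit import *
s,p=pickle.load(open("w5.pkl","rb"))
im=p["frame"][120:215,10:290];cv2.imwrite("pics/w5z.png",cv2.resize(im[:,:,::-1],None,fx=2.85,fy=2.85,interpolation=cv2.INTER_CUBIC))
im=p["frame"][125:200,215:290];cv2.imwrite("pics/w5y.png",cv2.resize(im[:,:,::-1],None,fx=8,fy=8,interpolation=cv2.INTER_CUBIC))
E
```

```text
(no output)
```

View pics/w5y.png

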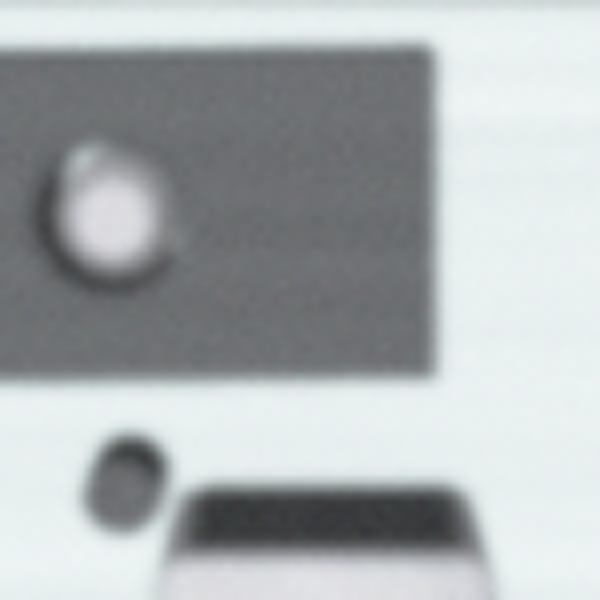

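View pics/w5z.png

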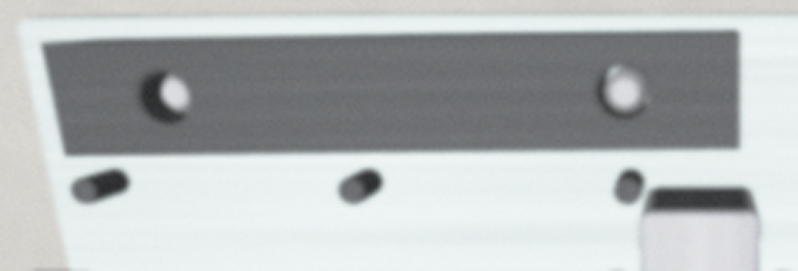

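```bash
python3 - <<'E'
import pickle;from fit import *
s,p=pickle.load(open("w5.pkl","rb"))
R=Rn.from_rotvec(s["tool_rot"]).as_matrix()
def T(q,z): return (R.T@(px2w(p,q,z,s)-s["position"])*1e3).round(1)
z=s["position"][2]
print("bar edge",T((255,171.9),.032),T((235,172.3),.032))
print("blank bottom front",T((238.8,185.9),z-.0037),T((273.5,185.9),z-.0037))
print("blank top front",T((235,194.1),z+.0203),T((276.5,194.1),z+.0203))
print("pin",T((230.25,186.9),.026))
g=lambda u:np.array(u)/2.85+[10,120]
print(T(g((86,189)),.026),T(g((353,189)),.026),T(g((627,188)),.026))
print(fitfix(p,s,[((18,92,26),g((86,189))),((18,16,26),g((353,189))),((18,-60,26),g((627,187)))]))
E
```

```text
bar edge [33.3  0.6 32.2] [ 33.  -14.2  32.2]
blank bottom front [29.6 -9.7  3.7] [29.6 12.5  3.7]
blank top front [ 30.9 -10.4 -20.3] [ 30.9  12.5 -20.3]
pin [ 20.3 -18.5  38.2]
[  20.9 -169.1   38.2] [ 20.8 -93.7  38.2] [ 21.1 -18.7  38.2]
(array([ 0.62776306, -0.09637716, -0.13478229]), array([-0.9,  0.3, -0.3, -0.2,  1.1,  0.1]))
```

Request:
{"method": "servo_tool", "body": {"plan": "1.5 -0.2 -10 0 0 0 0;0 0 -12 0 0 0 0;0 0 -8 0 0 0 0;0 0 -4 0 0 0 0;0 0 -4 0 0 0 0;0 0 -3 0 0 0 0;0 0 0 0 0 0 0"}}

```text
t: 14.07
position: [0.6151, -0.1728, 0.0216]
tool_rot: [-3.134, 0.217, 0.001]
ft_force: [0.5, -0.3, -2.1]
width: 0.0236
```

Free of the pins. Lower the rest.

Request:
{"method": "servo_tool", "body": {"plan": "0 0 -2 0 0 0 0;0 0 -2 0 0 0 0;0 0 -1.7 0 0 0 0;0 0 0 0 0 0 0;0 0 0 0 0 0 0"}}

```text
t: 14.48
position: [0.6154, -0.1729, 0.0166]
tool_rot: [3.134, -0.217, -0.0]
ft_force: [-0.7, -0.3, -1.9]
width: 0.024
```

Request:
{"method": "servo_tool", "body": {"plan": "0 0 -1 0 0 0 0;0 0 0 0 0 0 0;1 -0.14 0 0 0 0 0;1 -0.14 0 0 0 0 0;1 -0.14 0 0 0 0 0;0 0 0 0 0 0 0;0 0 0 0 0 0 0"}}

```text
t: 15.07
position: [0.6167, -0.1731, 0.0158]
tool_rot: [3.134, -0.217, -0.006]
ft_force: [-11.8, 2.6, 8.9]
width: 0.0238
```

Request:
{"method": "servo_tool", "body": {"plan": "0.14 1 0 0 0 0 0;0.14 1 0 0 0 0 0;0.14 1 0 0 0 0 0;0.07 0.5 0 0 0 0 0;0 0 0 0 0 0 0;0 0 0 0 0 0 0"}}

```text
t: 15.57
position: [0.6168, -0.1728, 0.0158]
tool_rot: [3.13, -0.221, -0.006]
ft_force: [-11.0, -6.0, 8.6]
width: 0.0237
```

Request:
{"method": "servo_tool", "body": {"plan": "-1 0.14 0.8 0 0 0 0;0 0 0 0 0 0 0;0.14 1 0 0 0 0 0;0.14 1 0 0 0 0 0;0 0 0 0 0 0 0;0 0 0 0 0 0 0"}}

```text
t: 16.07
position: [0.6171, -0.1694, 0.016]
tool_rot: [3.132, -0.219, -0.003]
ft_force: [-6.3, -5.2, -0.1]
width: 0.0233
```

```bash
python3 - <<'E'
from h import *
import pickle
s=bot.sense();print(s["t"],s["position"],s["tool_rot"],s["ft_force"],s["width"])
p=bot.camera("wrist");pickle.dump((s,p),open("w6.pkl","wb"))
im=p["frame"][90:240,150:300];cv2.imwrite("pics/w6.png",cv2.resize(im[:,:,::-1],None,fx=4,fy=4,interpolation=cv2.INTER_CUBIC))
E
```

```text
16.0667 [ 0.61707736 -0.16944487  0.01600856] [ 3.1317651  -0.21865715 -0.00317957] [-6.25620116 -5.1504036  -0.13938733] 0.0233179931224728
```

View pics/w6.png

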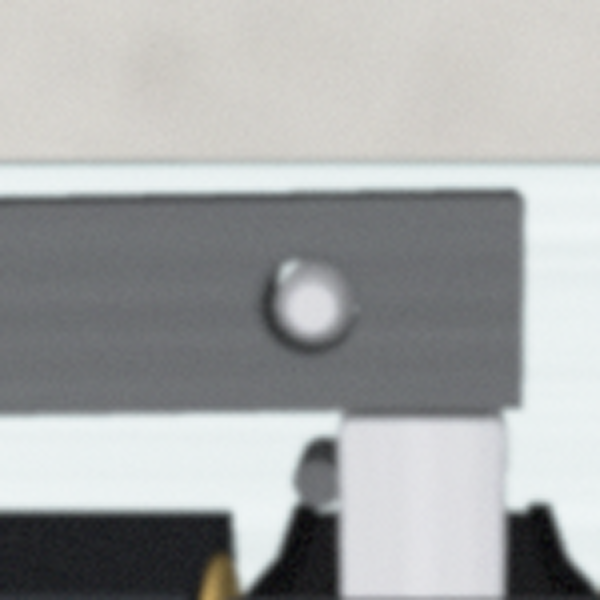

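Request:
{"method": "servo_tool", "body": {"plan": "0 0 0 0 0 0 45;0 0 0 0 0 0 45;0 0 0 0 0 0 45;0 0 5 0 0 0 45;0 0 20 0 0 0 45;0 0 40 0 0 0 45;0 0 40 0 0 0 50;0 0 40 0 0 0 60;-30 5 35 0 0 0.1 60;-35 5 0 0 0 0.12 60"}}

```text
t: 16.95
position: [0.5604, -0.1573, 0.2003]
tool_rot: [3.136, 0.137, 0.018]
ft_force: [0.9, 1.2, 1.2]
width: 0.0502
```

Request:
{"method": "servo_tool", "body": {"plan": "-35 5 0 0 0 0 60;-30 5 0 0 0 0 60;-23 0 0 0 0 0 60;0 0 0 0 0 0 60;0 0 0 0 0 0 60"}}

```text
t: 17.37
position: [0.4681, -0.1482, 0.1939]
tool_rot: [3.137, 0.128, 0.003]
ft_force: [0.9, -0.4, 0.2]
width: 0.0525
```

```bash
python3 - <<'E'
from h import *
import pickle
p=bot.camera("wrist");s=bot.sense();pickle.dump((s,p),open("w7.pkl","wb"));save(p,"w7")
print(s["t"],s["position"],s["tool_rot"],s["ft_force"],s["width"])
im=p["frame"][130:225,200:310];cv2.imwrite("pics/w7z.png",cv2.resize(im[:,:,::-1],None,fx=6,fy=6,interpolation=cv2.INTER_CUBIC))
E
```

```text
17.4167 [ 0.4689055  -0.14800657  0.19375302] [3.13789154e+00 1.28838358e-01 2.85905571e-03] [ 0.41484054 -0.73349086 -0.28301013] 0.05213250004303542
```

View pics/w7.png

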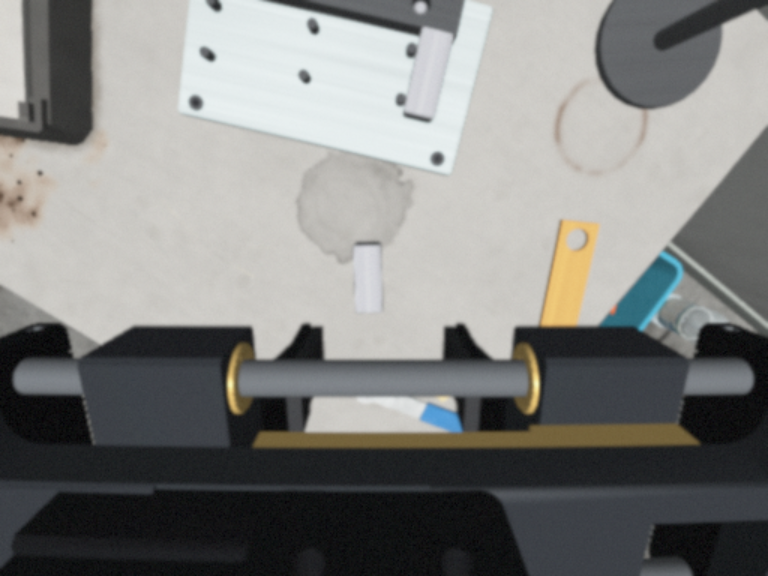

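View pics/w7z.png

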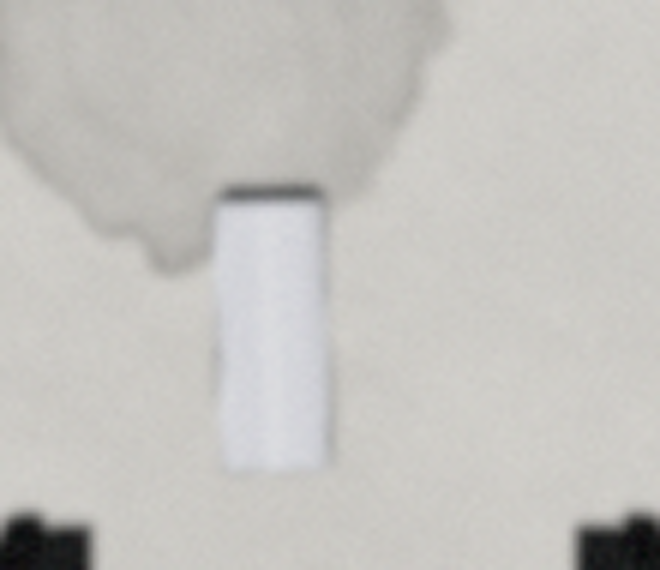

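```bash
python3 - <<'E'
import pickle;from h import *
s,p=pickle.load(open("w7.pkl","rb"))
s=bot.sense();print(s["position"])
f=lambda u:np.array(u)/6+[200,130]
q=[(214,202),(325,202),(221,470),(331,470)]
w=[px2w(p,f(x),.024,s) for x in q];a=(w[0]+w[1])/2-(w[2]+w[3])/2
R=Rn.from_rotvec(s["tool_rot"]).as_matrix()
print(np.mean(w,0),np.linalg.norm(a),np.linalg.norm(w[0]-w[1]),np.arctan2(a[1],a[0]),"tool",np.arctan2(R[1,0],R[0,0]),(np.mean(w,0)-s["position"])*1e3)
E
```

```text
[ 0.4689055  -0.14800657  0.19375302]
[ 0.45601328 -0.13757826  0.024     ] 0.059000557545691674 0.023210165419112055 0.09605758628874672 tool 0.0820726934017083 [ -12.89222228   10.42831303 -169.75302159]
```

Request:
{"method": "servo_tool", "body": {"plan": "-6.5 5 -15 0 0 0.01 60;-6 5 -25 0 0 0 60;0 0 -35 0 0 0 60;0 0 -35 0 0 0 60;0 0 -35 0 0 0 60;0 0 -25 0 0 0 60;0 0 -10 0 0 0 60;0 0 -6 0 0 0 60;0 0 -3 0 0 0 60;0 0 0 0 0 0 60"}}

```text
t: 18.25
position: [0.4568, -0.1381, 0.0045]
tool_rot: [3.138, 0.144, 0.002]
ft_force: [-0.3, -0.4, 0.5]
width: 0.0525
```

Request:
{"method": "servo_tool", "body": {"plan": "0 0 -1 0 0 0 0;0 0 0 0 0 0 0;0 0 0 0 0 0 0;0 0 0 0 0 0 0;0 0 0 0 0 0 0;0 0 0 0 0 0 0;0 0 0 0 0 0 0;0 0 0 0 0 0 0"}}

```text
t: 18.92
position: [0.456, -0.1381, 0.0032]
tool_rot: [3.138, 0.144, 0.001]
ft_force: [-1.9, 0.9, 6.1]
width: 0.0239
```

Request:
{"method": "servo_tool", "body": {"plan": "0 0 15 0 0 0 0;0 0 25 0 0 0 0;10 3 30 0 0 -0.03 0;20 6 20 0 0 -0.05 0;30 8 0 0 0 -0.05 0;30 8 0 0 0 -0.05 0;30 7 0 0 0 -0.051 0;30 6 0 0 0 0 0;19.7 3.2 0 0 0 0 0;0 0 0 0 0 0 0"}}

```text
t: 19.75
position: [0.6281, -0.095, 0.0919]
tool_rot: [-3.133, 0.215, -0.001]
ft_force: [-0.3, -0.1, -2.5]
width: 0.0241
```

Request:
{"method": "servo_tool", "body": {"plan": "0 0 -15 0 0 0 0;0 0 -15 0 0 0 0;0 0 0 0 0 0 0;0 0 0 0 0 0 0;0 0 0 0 0 0 0"}}

```text
t: 20.17
position: [0.6254, -0.0971, 0.0635]
tool_rot: [3.134, -0.219, 0.0]
ft_force: [-0.3, 0.5, -2.8]
width: 0.0235
```

```bash
python3 - <<'E'
from h import *
import pickle
s=bot.sense();print(s["t"],s["position"],s["tool_rot"],s["ft_force"],s["width"])
p=bot.camera("wrist");save(p,"w8");pickle.dump((s,p),open("w8.pkl","wb"))
im=p["frame"][115:205,190:300];cv2.imwrite("pics/w8z.png",cv2.resize(im[:,:,::-1],None,fx=6,fy=6,interpolation=cv2.INTER_CUBIC))
E
```

```text
20.1667 [ 0.62538357 -0.09712704  0.06347028] [ 3.13378378e+00 -2.18842204e-01  4.14973576e-04] [-0.31131566  0.47300348 -2.81948257] 0.02349366927824047
```

View pics/w8z.png

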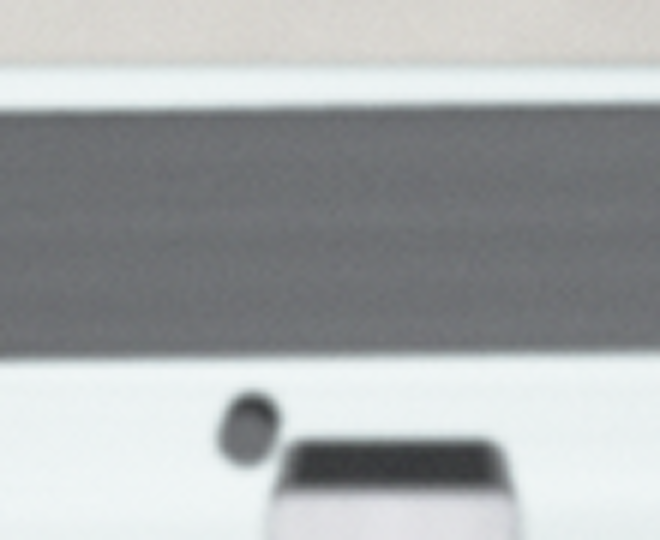

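Request:
{"method": "servo_tool", "body": {"plan": "1.2 -0.2 -10 0 0 0 0;0 0 -12 0 0 0 0;0 0 -8 0 0 0 0;0 0 -4 0 0 0 0;0 0 -4 0 0 0 0;0 0 -3 0 0 0 0;0 0 0 0 0 0 0"}}

```text
t: 20.8
position: [0.6263, -0.097, 0.0212]
tool_rot: [-3.134, 0.218, 0.001]
ft_force: [0.1, 0.4, -2.5]
width: 0.0238
```

Request:
{"method": "servo_tool", "body": {"plan": "0 0 -2 0 0 0 0;0 0 -2 0 0 0 0;0 0 -1.7 0 0 0 0;0 0 -0.5 0 0 0 0;0 0 0 0 0 0 0"}}

```text
t: 21.22
position: [0.6266, -0.0971, 0.0156]
tool_rot: [3.134, -0.218, -0.0]
ft_force: [0.1, 0.6, -2.1]
width: 0.0237
```

Request:
{"method": "servo_tool", "body": {"plan": "0 0 -0.4 0 0 0 0;0.14 1 0 0 0 0 0;0.14 1 0 0 0 0 0;0.14 1 0 0 0 0 0;0.07 0.5 0 0 0 0 0;0 0 0 0 0 0 0;0 0 0 0 0 0 0"}}

```text
t: 21.8
position: [0.6271, -0.0941, 0.0154]
tool_rot: [3.133, -0.219, 0.0]
ft_force: [-0.4, -2.7, -1.6]
width: 0.0239
```

Request:
{"method": "servo_tool", "body": {"plan": "1 -0.14 0 0 0 0 0;1 -0.14 0 0 0 0 0;1 -0.14 0 0 0 0 0;0 0 0 0 0 0 0;0 0 0 0 0 0 0"}}

```text
t: 22.22
position: [0.6289, -0.0944, 0.0154]
tool_rot: [3.133, -0.219, -0.004]
ft_force: [-8.0, -1.9, 5.7]
width: 0.0235
```

Request:
{"method": "servo_tool", "body": {"plan": "-0.3 0 0.5 0 0 0 0;0.14 1 0 0 0 0 0;0.07 0.5 0 0 0 0 0;0 0 0 0 0 0 0;0 0 0 0 0 0 0"}}

```text
t: 22.63
position: [0.6289, -0.0943, 0.0154]
tool_rot: [3.132, -0.22, -0.004]
ft_force: [-5.4, -5.9, 1.3]
width: 0.0235
```

```bash
python3 - <<'E'
from h import *
s=bot.sense();print(s["t"],s["position"],s["tool_rot"],s["ft_force"],s["width"])
p=bot.camera("wrist")
im=p["frame"][90:240,150:300];cv2.imwrite("pics/w9.png",cv2.resize(im[:,:,::-1],None,fx=4,fy=4,interpolation=cv2.INTER_CUBIC))
E
```

```text
22.6333 [ 0.62887607 -0.09432457  0.01542251] [ 3.13170451 -0.22032389 -0.0036139 ] [-5.37300863 -5.94270774  1.29791945] 0.023537358511347847
```

View pics/w9.png

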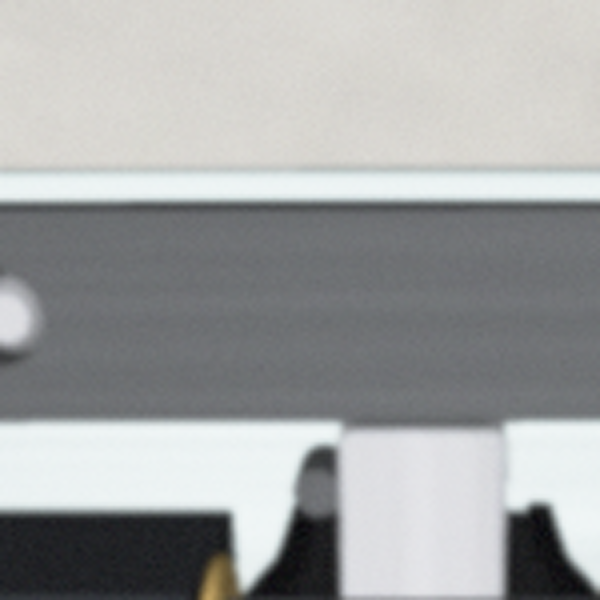

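Request:
{"method": "servo_tool", "body": {"plan": "0 0 0 0 0 0 45;0 0 0 0 0 0 45;0 0 0 0 0 0 45;0 0 5 0 0 0 45;0 0 20 0 0 0 45;0 0 40 0 0 0 45;0 0 30 0 0 0 45;-30 -10 30 0 0 0 45;-35 -20 0 0 0 0 45;-15 -10 0 0 0 0 45"}}

```text
t: 23.52
position: [0.55, -0.1336, 0.1418]
tool_rot: [3.132, -0.219, 0.005]
ft_force: [0.3, -1.6, -1.7]
width: 0.0395
```

Request:
{"method": "servo_tool", "body": {"plan": "0 0 0 0 0 0 45;0 0 0 0 0 0 45;0 0 0 0 0 0 45"}}

```text
t: 23.77
position: [0.5521, -0.1312, 0.14]
tool_rot: [-3.134, 0.217, -0.002]
ft_force: [-0.1, 0.1, 0.1]
width: 0.0393
```

```bash
python3 - <<'E'
from h import *
s=bot.sense();print(s["t"],s["position"],s["tool_rot"],s["ft_force"],s["width"])
p=bot.camera("wrist");save(p,"w10")
im=p["frame"][40:215,130:330];cv2.imwrite("pics/w10z.png",cv2.resize(im[:,:,::-1],None,fx=4,fy=3.4,interpolation=cv2.INTER_CUBIC))
p=bot.camera("scene");save(p,"s10")
im=p["frame"][170:270,150:290];cv2.imwrite("pics/s10z.png",cv2.resize(im[:,:,::-1],None,fx=5.5,fy=5.5,interpolation=cv2.INTER_CUBIC))
E
```

```text
23.7667 [ 0.55211209 -0.1312123   0.1399565 ] [-3.13370451e+00  2.16987536e-01 -1.85536164e-03] [-0.11431694  0.10074521  0.1499967 ] 0.039264697728092844
```

View pics/w10z.png

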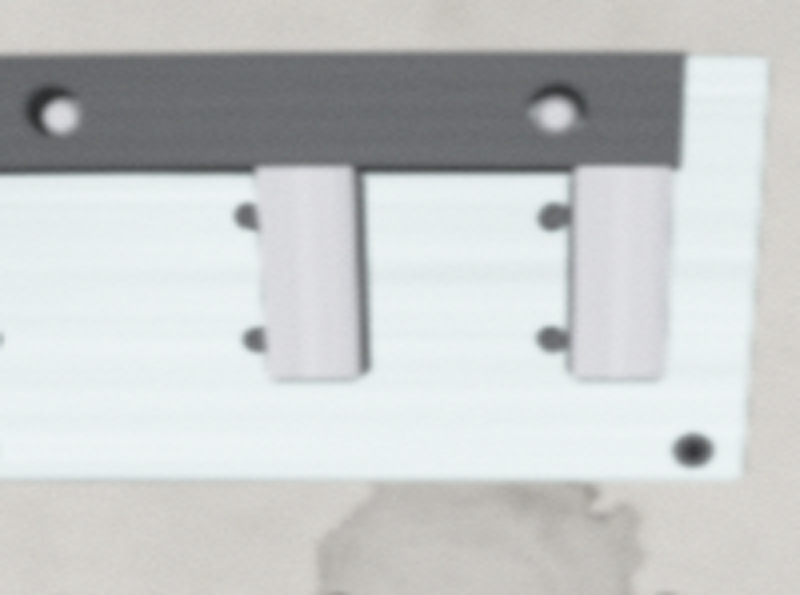

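View pics/s10z.png

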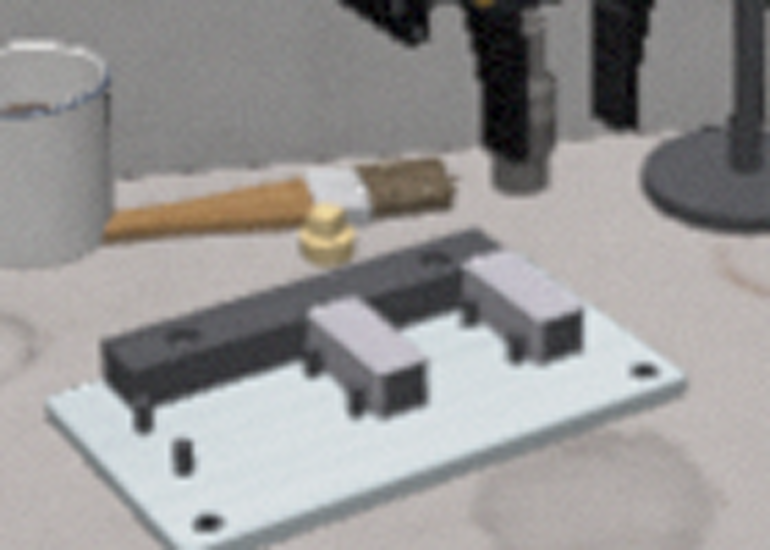

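Request:
{"method": "servo_tool", "body": {"plan": "-10 -15 20 0 0 0.05 60;-20 -25 20 0 0 0.05 60;-20 -30 20 0 0 0.039 60;-20 -35 0 0 0 0 60;-20 -35 0 0 0 0 60;-7 -30 0 0 0 0 60;0 -14 0 0 0 0 60;0 0 0 0 0 0 60;0 0 0 0 0 0 60;0 0 0 0 0 0 60"}}

```text
t: 24.7
position: [0.4557, -0.3141, 0.1992]
tool_rot: [-3.14, -0.004, -0.0]
ft_force: [0.1, 0.5, 0.4]
width: 0.0522
```

```bash
python3 - <<'E'
from h import *
import pickle
s=bot.sense();print(s["t"],s["position"],s["tool_rot"],s["ft_force"],s["width"])
p=bot.camera("wrist");save(p,"w11");pickle.dump((s,p),open("w11.pkl","wb"))
for k,z in(("tag_hole",.0025),("tag_grip",.0025),("hook",0),("hook_tip",.152)):
  for r in bot.spot_point(k,p)[:2]: print(k,r["score"],np.round(r["position"],1),px2w(p,r["position"],z,s))
E
```

```text
24.7 [ 0.45566119 -0.31413163  0.19916943] [-3.14037114e+00 -4.10495759e-03 -2.22651801e-04] [0.08935605 0.52087162 0.35343551] 0.05222908977768344
tag_hole 0.6 [258.6 135.4] [ 0.50631042 -0.31915213  0.0025    ]
tag_grip 0.74 [255.4 193.5] [ 0.4266554  -0.31513092  0.0025    ]
tag_grip 0.16 [328.   12.2] [ 0.65227381 -0.40155336  0.0025    ]
hook 0.94 [289.5   1. ] [ 0.66477037 -0.3552776   0.        ]
hook 0.72 [78.8 38. ] [ 0.62610093 -0.09488236  0.        ]
hook_tip 0.77 [327.4  10.3] [ 0.60075839 -0.36484586  0.152     ]
```

View pics/w11.png

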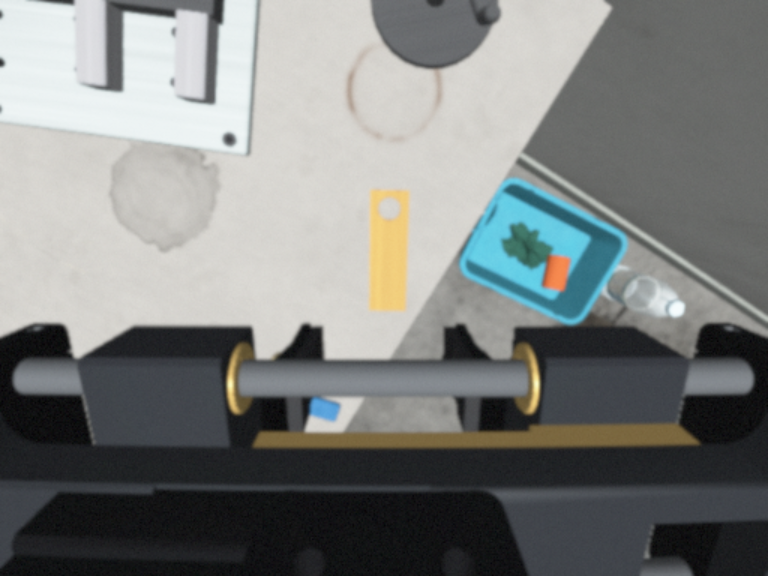

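```bash
python3 - <<'E'
from h import *
import pickle
s,p=pickle.load(open("w11.pkl","rb"))
im=p["frame"][115:215,220:300];cv2.imwrite("pics/w11z.png",cv2.resize(im[:,:,::-1],None,fx=6,fy=6,interpolation=cv2.INTER_CUBIC))
im=p["frame"][0:60,240:350];cv2.imwrite("pics/w11h.png",cv2.resize(im[:,:,::-1],None,fx=7,fy=7,interpolation=cv2.INTER_CUBIC))
E
```

```text
(no output)
```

View pics/w11z.png

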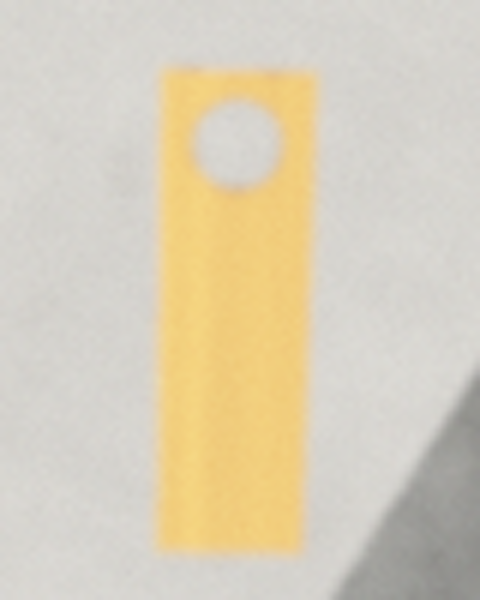

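View pics/w11h.png

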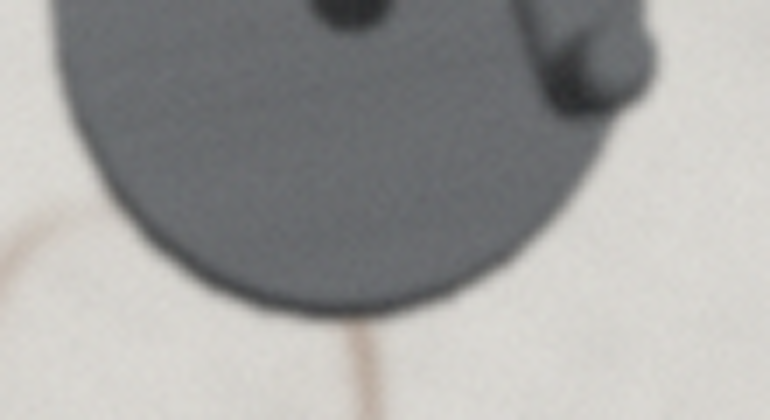

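```bash
python3 - <<'E'
from h import *
import pickle
s,p=pickle.load(open("w11.pkl","rb"))
h=px2w(p,(259.7,139.2),.005,s);b=px2w(p,(258.3,206.8),.005,s);t=px2w(p,(259.8,127),.005,s)
print(h,b,t,np.linalg.norm(t-b),np.linalg.norm(h-t),np.arctan2(*(t-b)[1::-1]))
u=(t-b)/np.linalg.norm(t-b);g=(t+b)/2-u*.035;print("grip",g,(g-s["position"])*1e3)
print("tip",px2w(p,(328.6,9.3),.152,s))
E
```

```text
[ 0.50153455 -0.32059684  0.005     ] [ 0.40795569 -0.31925588  0.005     ] [ 0.51720467 -0.32062463  0.005     ] 0.10925755502563557 0.015670145728942392 -0.012528118328909366
grip [ 0.42758293 -0.31950178  0.005     ] [ -28.07825825   -5.37015254 -194.1694292 ]
tip [ 0.60139806 -0.3656483   0.152     ]
```

Request:
{"method": "servo_tool", "body": {"plan": "-14 -3 -15 0 0 -0.015 60;-14 -2.4 -25 0 0 0 60;0 0 -35 0 0 0 60;0 0 -35 0 0 0 60;0 0 -35 0 0 0 60;0 0 -25 0 0 0 60;0 0 -14 0 0 0 60;0 0 -7 0 0 0 60;0 0 -3 0 0 0 60;0 0 -1.5 0 0 0 60"}}

```text
t: 25.78
position: [0.4268, -0.3215, 0.0043]
tool_rot: [3.141, -0.023, 0.001]
ft_force: [0.4, 0.5, -0.4]
width: 0.0521
```

Request:
{"method": "servo_tool", "body": {"plan": "0 0 -1.7 0 0 0 60;0 0 0 0 0 0 0;0 0 0 0 0 0 0;0 0 0 0 0 0 0;0 0 0 0 0 0 0;0 0 0 0 0 0 0;0 0 0 0 0 0 0"}}

```text
t: 26.37
position: [0.4266, -0.3216, 0.0027]
tool_rot: [3.141, -0.024, 0.001]
ft_force: [-2.1, 1.7, 5.6]
width: 0.0326
```

Request:
{"method": "servo_tool", "body": {"plan": "0 0 0 0 0 0 50;0 0 0 0 0 0 50;0 0 -1 0 0 0 50;0 0 -0.5 0 0 0 50;0 0 0 0 0 0 50"}}

```text
t: 26.78
position: [0.4263, -0.3215, 0.0006]
tool_rot: [-3.141, 0.024, 0.0]
ft_force: [-0.3, -0.5, 1.0]
width: 0.043
```

Request:
{"method": "servo_tool", "body": {"plan": "0 0 0 0 0 0 0;0 0 0 0 0 0 0;0 0 0 0 0 0 0;0 0 0 0 0 0 0;0 0 0 0 0 0 0"}}

```text
t: 27.2
position: [0.4263, -0.3214, 0.0007]
tool_rot: [-3.141, 0.024, 0.0]
ft_force: [-0.3, -0.3, 0.2]
width: 0.0332
```

Request:
{"method": "servo_tool", "body": {"plan": "0 0 10 0 0 0 0;0 0 25 0 0 0 0;0 0 30 0 0 0 0;8 6 40 0 0 0 0;12 10 40 0 0 0 0;12 10 40 0 0 0 0;12 10 40 0 0 0 0;12 10 40 0 0 0 0;12 10 35 0 0 0 0;6 5 0 0 0 0 0"}}

```text
t: 28.03
position: [0.5023, -0.2604, 0.3045]
tool_rot: [3.137, -0.02, 0.016]
ft_force: [1.1, 0.6, -0.8]
width: 0.0332
```

Request:
{"method": "servo_tool", "body": {"plan": "0 0 0 0 0 0 0;0 0 0 0 0 0 0;0 0 0 0 0 0 0;0 0 0 0 0 0 0"}}

```text
t: 28.37
position: [0.4977, -0.2623, 0.2946]
tool_rot: [-3.141, 0.026, 0.004]
ft_force: [-0.1, -0.4, -1.4]
width: 0.0334
```

```bash
python3 - <<'E'
from h import *
import pickle
s=bot.sense();print(s["t"],s["position"],s["tool_rot"],s["ft_force"],s["width"])
p=bot.camera("wrist");save(p,"w12");pickle.dump((s,p),open("w12.pkl","wb"))
p=bot.camera("scene");save(p,"s12");pickle.dump(p,open("s12.pkl","wb"))
E
```

```text
28.3667 [ 0.49767411 -0.26230342  0.29458514] [-3.14070665  0.0259027   0.00380945] [-0.06186068 -0.39127588 -1.44710744] 0.033432650599397234
```

View pics/w12.png

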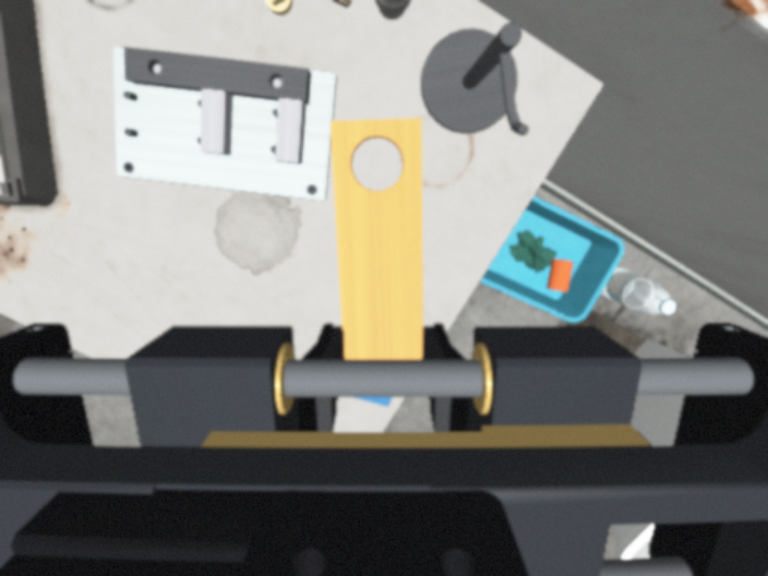

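View pics/s12.png

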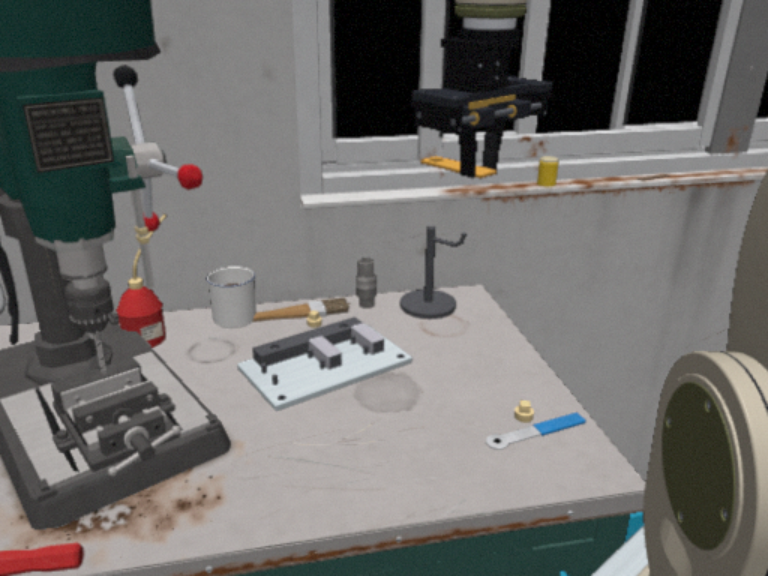

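```bash
python3 - <<'E'
from h import *
import pickle
s,p=pickle.load(open("w12.pkl","rb"))
im=p["frame"][0:100,270:365];cv2.imwrite("pics/w12h.png",cv2.resize(im[:,:,::-1],None,fx=7,fy=6,interpolation=cv2.INTER_CUBIC))
im=p["frame"][70:130,210:290];cv2.imwrite("pics/w12t.png",cv2.resize(im[:,:,::-1],None,fx=7,fy=7,interpolation=cv2.INTER_CUBIC))
print(bot.sense()["position"])
E
```

```text
[ 0.49805476 -0.26220064  0.29505208]
```

View pics/w12h.png

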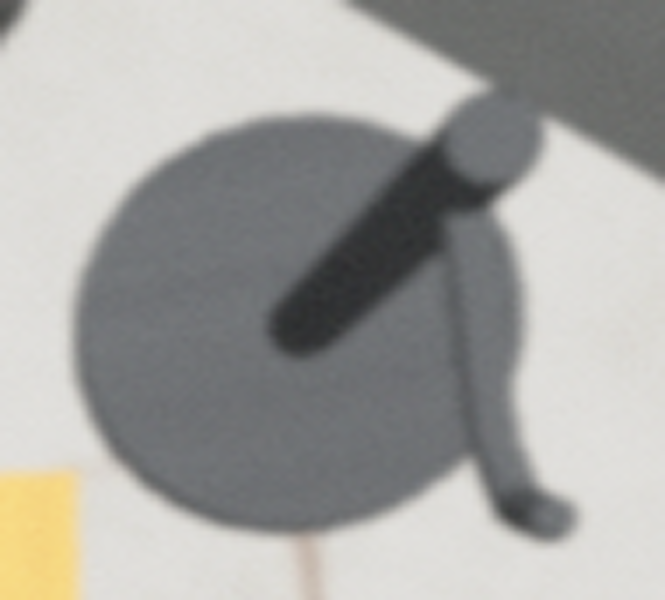

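View pics/w12t.png

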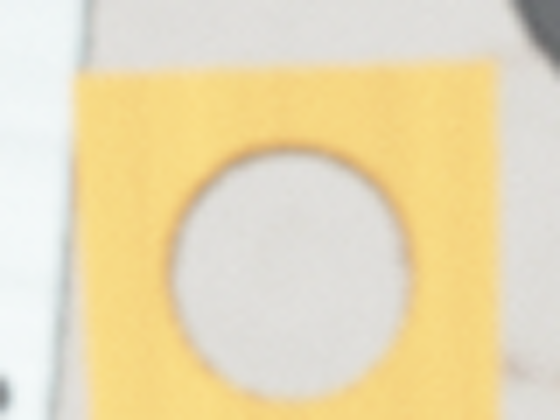

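```bash
python3 - <<'E'
from h import *
import pickle
s,p=pickle.load(open("w12.pkl","rb"))
R=Rn.from_rotvec(s["tool_rot"]).as_matrix();P=s["position"]
pt=px2w(p,(340.7,22.8),.150,s);tip=px2w(p,(348.9,86.7),.152,s);ft=px2w(p,(312.6,53.5),.012,s)
print("post",pt,"tip",tip,"foot",ft)
d=tip-pt;print(np.linalg.norm(d[:2]),"yaw",np.arctan2(-d[1],-d[0]));d=tip-ft;print(np.linalg.norm(d[:2]),np.arctan2(-d[1],-d[0]))
zt=P[2]-.0007+.005
T=lambda q,z:R.T@(px2w(p,q,z,s)-P)
print("hole tool",T((251.7,109),zt),"end",T((210+287/7,79.7),zt))
L=T((210+170/7,109),zt);Rr=T((210+412/7,109),zt);print("dia",Rr-L)
f=lambda u:np.array(u)/7+[210,70]
for q in((80,72),(497,63),(93,400),(502,400)): print(T(f(q),zt)*1e3)
E
```

```text
post [ 0.66403848 -0.35403918  0.15      ] tip [ 0.60115162 -0.36583412  0.152     ] foot [ 0.66494009 -0.35366512  0.012     ]
0.0639834229535274 yaw 0.1854040045186061
0.06493884327100913 0.18850611342865833
hole tool [ 0.07639283 -0.00123325 -0.00448488] end [ 0.09196959 -0.00156779 -0.00452251]
dia [-1.05401909e-05  1.95694719e-02 -1.47854949e-05]
[ 91.69976    -17.91234621  -4.50948026]
[92.3454091  14.99074321 -4.53595321]
[ 66.38414302 -17.61811929  -4.44813276]
[66.37001721 15.99941752 -4.4735418 ]
```

Request:
{"method": "servo_tool", "body": {"plan": "3 -12 -5 0 0 0.1 0;5 -20 -15 0 0 0.1036 0;5 -20 -20 0 0 0 0;5 -20 -20 0 0 0 0;5 -20 -20 0 0 0 0;4 -20 -15 0 0 0 0;1.6 -6.5 -5 0 0 0 0;0 0 0 0 0 0 0;0 0 0 0 0 0 0;0 0 0 0 0 0 0"}}

```text
t: 29.3
position: [0.5282, -0.379, 0.1974]
tool_rot: [3.127, 0.298, 0.002]
ft_force: [0.4, -0.0, -0.2]
width: 0.0334
```

```bash
python3 - <<'E'
from h import *
import pickle
s=bot.sense();print(s["t"],s["position"],s["tool_rot"],s["ft_force"],s["width"])
p=bot.camera("wrist");save(p,"w13");pickle.dump((s,p),open("w13.pkl","wb"))
im=p["frame"][50:130,200:310];cv2.imwrite("pics/w13z.png",cv2.resize(im[:,:,::-1],None,fx=7,fy=7,interpolation=cv2.INTER_CUBIC))
E
```

```text
29.3 [ 0.52822835 -0.37895753  0.19739767] [3.12699922e+00 2.97551589e-01 2.40668075e-03] [ 0.37345321 -0.01373269 -0.18971895] 0.03343745580736373
```

View pics/w13z.png

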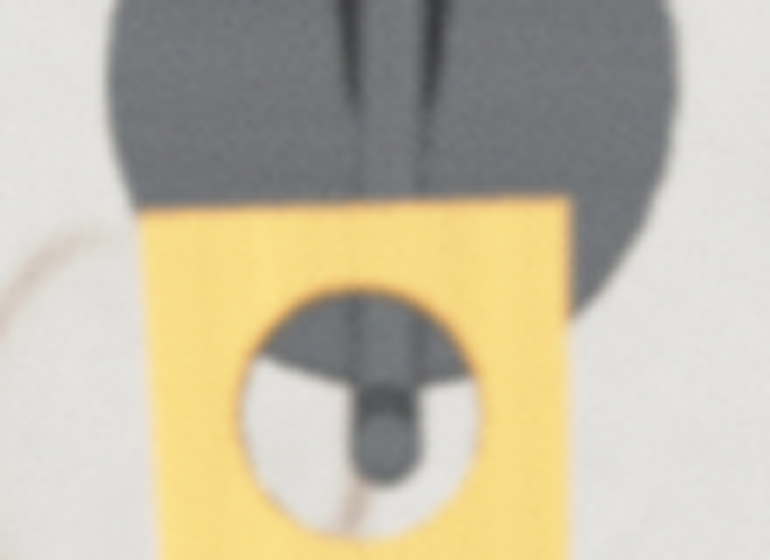

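```bash
python3 - <<'E'
from h import *
import pickle
s,p=pickle.load(open("w13.pkl","rb"));s2=bot.sense();print(s2["position"],s2["tool_rot"])
R=Rn.from_rotvec(s2["tool_rot"]).as_matrix();P=s2["position"]
f=lambda u:np.array(u)/7+[200,50]
h=px2w(p,f((361,412)),P[2]+.0043,s2);t=px2w(p,f((387,453)),.152,s2)
print(h,t,(t-h)*1e3,"tool",R.T@(t-h)*1e3,R.T@(h-P)*1e3)
E
```

```text
[ 0.52834434 -0.3789762   0.19762925] [3.12648946e+00 2.97843272e-01 2.90770378e-03]
[ 0.60304644 -0.36323639  0.20192925] [ 0.60130485 -0.3658205   0.152     ] [ -1.74158611  -2.58410525 -49.92924604] tool [-2.28572834  2.1529512  49.9277536 ] [76.33774156 -1.34705875 -4.16765653]
```

Request:
{"method": "servo_tool", "body": {"plan": "0.3 -2.2 -10 0 0 0 0;0 0 -10 0 0 0 0;0 0 -10 0 0 0 0;0 0 0 0 0 0 0;0 0 0 0 0 0 0"}}

```text
t: 29.77
position: [0.5273, -0.382, 0.1648]
tool_rot: [-3.126, -0.296, 0.002]
ft_force: [0.7, -0.6, -1.4]
width: 0.0336
```

```bash
python3 - <<'E'
from h import *
import pickle
s=bot.sense();print(s["t"],s["position"],s["tool_rot"],s["ft_force"],s["width"])
p=bot.camera("wrist");pickle.dump((s,p),open("w14.pkl","wb"))
im=p["frame"][50:130,200:310];cv2.imwrite("pics/w14z.png",cv2.resize(im[:,:,::-1],None,fx=7,fy=7,interpolation=cv2.INTER_CUBIC))
e=np.array([np.cos(.187),np.sin(.187)])
prev=None
for th in np.linspace(0,.977,10):
    f=th/.977
    hx,hz=-62+8*f,141-8*f
    tx=hx-76.3*np.cos(th)+1.8*np.sin(th);tz=hz-76.3*np.sin(th)-1.8*np.cos(th)
    w=np.array([*(tx*e),tz])
    if prev is not None: print(np.round(w-prev,1))
    prev=w
print(np.array([.186,-.983])*.1086)
E
```

```text
29.7667 [ 0.52727012 -0.38195093  0.16481332] [-3.12637965e+00 -2.95540672e-01  2.32998420e-03] [ 0.68535285 -0.6191616  -1.44450331] 0.033570219487125734
[ 1.5  0.3 -9.1]
[ 2.4  0.5 -9. ]
[ 3.2  0.6 -8.8]
[ 4.1  0.8 -8.5]
[ 4.9  0.9 -8.1]
[ 5.6  1.1 -7.6]
[ 6.3  1.2 -7.1]
[ 6.9  1.3 -6.4]
[ 7.5  1.4 -5.7]
[ 0.0201996 -0.1067538]
```

View pics/w14z.png

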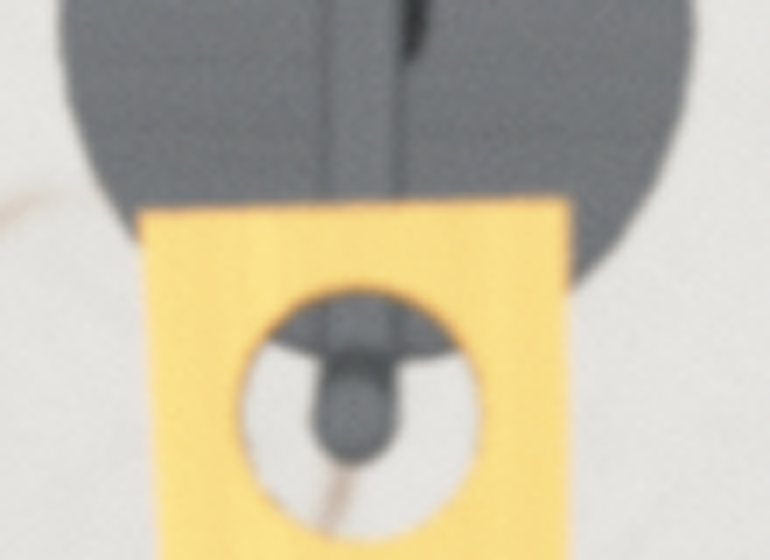

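Request:
{"method": "servo_tool", "body": {"plan": "0 0 -7 0 0 0 0;0 0 -7 0 0 0 0;0 0 -6 0 0 0 0;0 0 -4 0 0 0 0;0 0 0 0 0 0 0;0 0 0 0 0 0 0"}}

```text
t: 30.32
position: [0.5277, -0.3823, 0.1416]
tool_rot: [-3.127, -0.295, 0.001]
ft_force: [-0.2, -1.3, -0.1]
width: 0.0333
```

```bash
python3 - <<'E'
from h import *
s=bot.sense();print(s["t"],s["position"],s["tool_rot"],s["ft_force"],s["width"],s["qpos"])
p=bot.camera("wrist")
im=p["frame"][50:130,200:310];cv2.imwrite("pics/w15z.png",cv2.resize(im[:,:,::-1],None,fx=7,fy=7,interpolation=cv2.INTER_CUBIC))
E
```

```text
30.3167 [ 0.52765532 -0.38231728  0.14164267] [-3.12733201e+00 -2.95368762e-01  6.88589474e-04] [-0.18345834 -1.31227671 -0.14760891] 0.03332455922375154 [ 0.8274318   0.46792577 -0.36462375  1.46966648  0.1710876   1.23597086
 -0.94016414]
```

View pics/w15z.png

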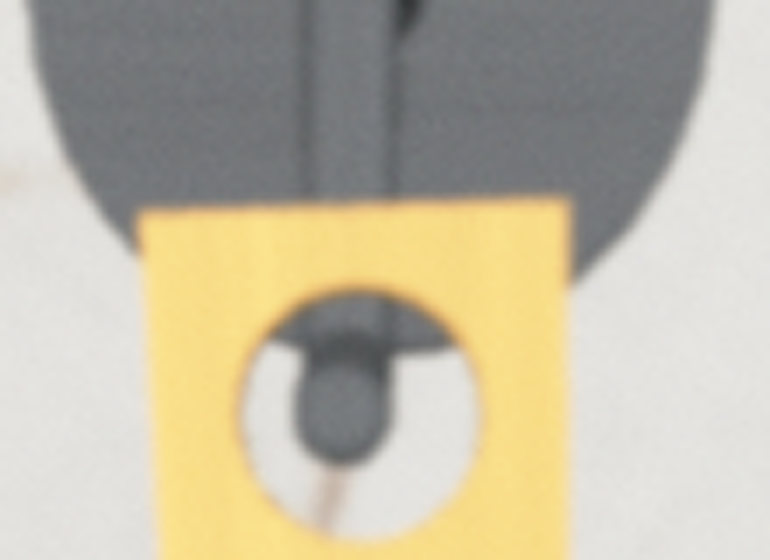

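Request:
{"method": "servo_tool", "body": {"plan": "1.4 1 -10 0.02 -0.107 0 0;2.3 1.2 -10 0.02 -0.107 0 0;3.2 0.6 -8.8 0.02 -0.107 0 0;4.1 0.8 -8.5 0.02 -0.107 0 0;0 0 0 0 0 0 0;0 0 0 0 0 0 0;0 0 0 0 0 0 0"}}

```text
t: 30.95
position: [0.5398, -0.3786, 0.106]
tool_rot: [-3.018, -0.287, -0.665]
ft_force: [1.0, -0.1, -0.2]
width: 0.0336
```

```bash
cat > st.py <<'E'
from h import *
import sys
n=sys.argv[1]
s=bot.sense();R=Rn.from_rotvec(s["tool_rot"]).as_matrix();P=s["position"]
print(s["t"],P,s["ft_force"],s["width"],np.round(s["qpos"],2))
print("toolx",R[:,0].round(3),"toolz",R[:,2].round(3))
h=P+R@np.array([.0755,-.0005,-.0018]);d=h-np.array([.6645,-.354,0])
e=np.array([np.cos(.187),np.sin(.187)])
print("hole hook frame mm",np.round([d[:2]@e*1e3,(-d[0]*e[1]+d[1]*e[0])*1e3,d[2]*1e3],1))
p=bot.camera("wrist");save(p,n+"w")
im=p["frame"][30:150,180:340];cv2.imwrite("pics/"+n+"wz.png",cv2.resize(im[:,:,::-1],None,fx=4.5,fy=4.5,interpolation=cv2.INTER_CUBIC))
p=bot.camera("scene");im=p["frame"][110:240,240:370];cv2.imwrite("pics/"+n+"sz.png",cv2.resize(im[:,:,::-1],None,fx=4.5,fy=4.5,interpolation=cv2.INTER_CUBIC))
E
python3 st.py a
```

```text
30.95 [ 0.53978082 -0.37862671  0.10603173] [ 0.9534414  -0.13098924 -0.22143511] 0.03355623599640254 [ 1.15  0.38 -0.51  1.77 -0.21  0.77 -0.56]
toolx [0.891 0.172 0.42 ] toolz [ 0.413  0.077 -0.907]
hole hook frame mm [-59.4  -0.3 139.4]
```

View pics/awz.png

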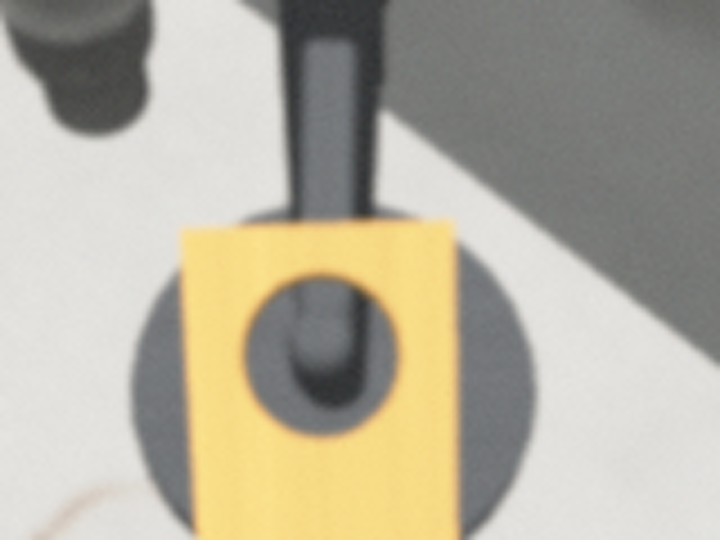

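View pics/asz.png

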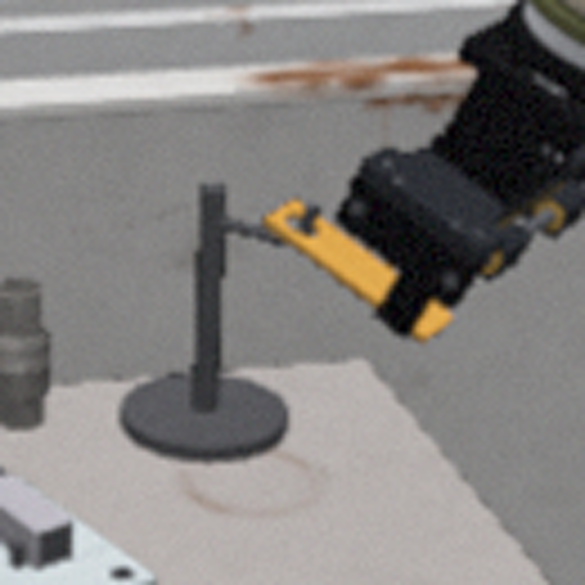

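Request:
{"method": "servo_tool", "body": {"plan": "4.9 0.9 -8.6 0.02 -0.107 0 0;5.6 1.1 -8.1 0.02 -0.107 0 0;6.3 1.2 -7.6 0.02 -0.107 0 0;6.9 1.3 -6.4 0.02 -0.107 0 0;7.5 1.4 -5.7 0.02 -0.107 0 0;0 0 0 0 0 0 0;0 0 0 0 0 0 0;0 0 0 0 0 0 0"}}

```text
t: 31.72
position: [0.5704, -0.3724, 0.069]
tool_rot: [-2.697, -0.258, -1.412]
ft_force: [0.1, 0.2, -0.0]
width: 0.033
```

```bash
python3 st.py b
```

```text
31.7167 [ 0.57037246 -0.37235543  0.06900001] [ 0.09688159  0.16251935 -0.01979328] 0.03304825551258951 [ 1.71  0.75 -0.98  1.95 -0.77  0.4   0.31]
toolx [0.559 0.109 0.822] toolz [ 0.807  0.154 -0.57 ]
hole hook frame mm [-54.4   0.2 132.1]
```

View pics/bwz.png

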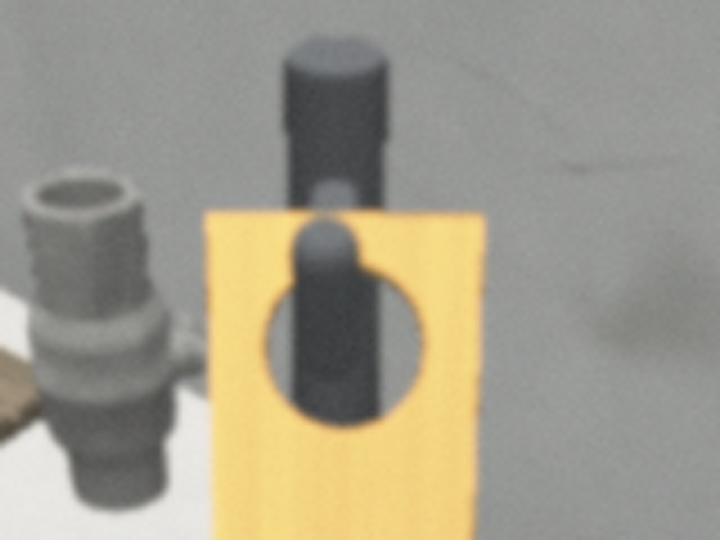

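View pics/bsz.png

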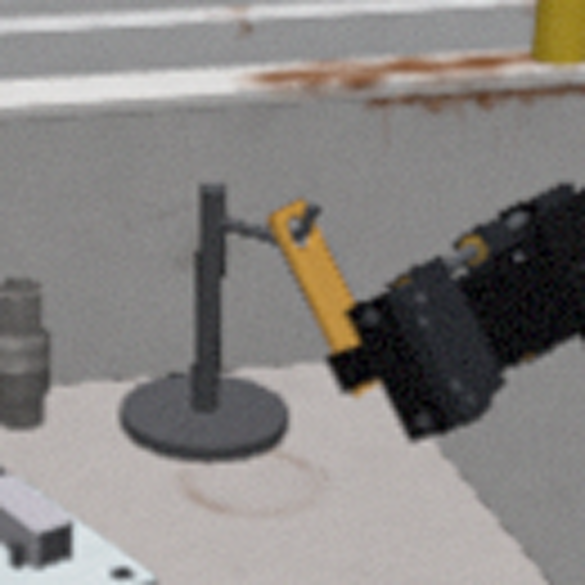

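Request:
{"method": "servo_tool", "body": {"plan": "5.9 1.1 -2.5 0 0 0 0;5.9 1.1 -2.5 0 0 0 0;6.3 1.2 -4 0.0186 -0.098 0 0;6.9 1.3 -3.4 0.0186 -0.098 0 0;0 0 0 0 0 0 0;0 0 0 0 0 0 0;0 0 0 0 0 0 0"}}

```text
t: 32.4
position: [0.5925, -0.3674, 0.0556]
tool_rot: [-2.559, -0.247, -1.623]
ft_force: [0.2, -0.1, -0.7]
width: 0.0331
```

```bash
python3 st.py c
```

```text
32.4 [ 0.59249346 -0.36735709  0.05557727] [ 0.20550657 -0.14940889 -0.67297053] 0.03314399204464535 [ 1.81  1.02 -1.1   1.95 -0.8   0.31  0.54]
toolx [0.419 0.082 0.904] toolz [ 0.888  0.171 -0.427]
hole hook frame mm [-42.6   1.  124.6]
```

View pics/cwz.png

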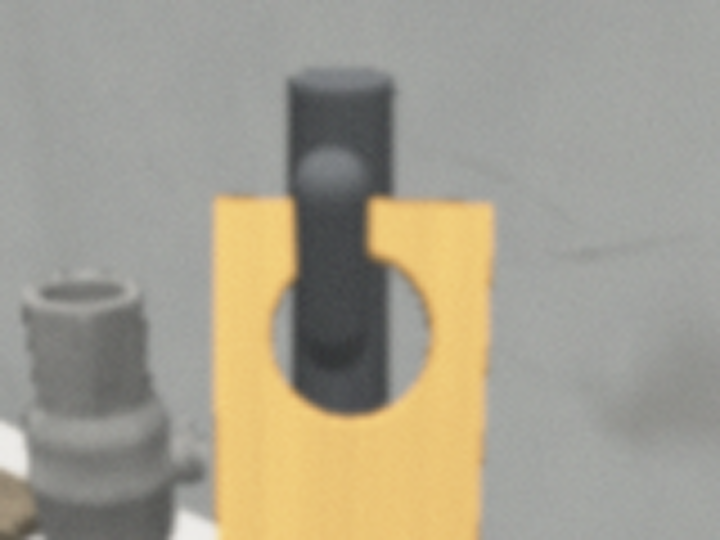

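View pics/csz.png

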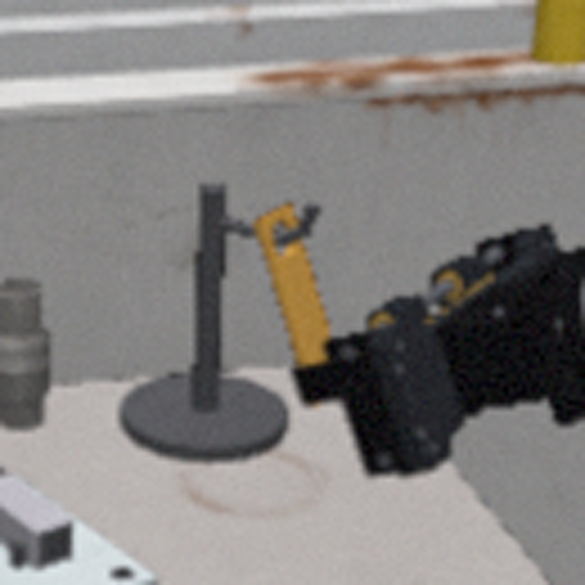

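Request:
{"method": "servo_tool", "body": {"plan": "0 0 0 0 0 0 70;0 0 0 0 0 0 70;0 0 0 0 0 0 70;0 0 0 0 0 0 70;-9 -1.7 4 0 0 0 70;-18 -3.4 8 0 0 0 70;-18 -3.4 8 0 0 0 70;-18 -3.4 8 0 0 0 70;-18 -3.4 8 0 0 0 70;-18 -3.4 8 0 0 0 70"}}

```text
t: 33.33
position: [0.4916, -0.3863, 0.0998]
tool_rot: [-2.558, -0.245, -1.624]
ft_force: [-0.6, -0.6, 0.0]
width: 0.0612
```

```bash
python3 st.py d
```

```text
33.3333 [ 0.49157436 -0.38632769  0.0997961 ] [-0.61281676 -0.58636436  0.00860078] 0.06122746074672776 [ 2.05  0.86 -1.12  2.03 -0.78  0.52  0.5 ]
toolx [0.418 0.081 0.905] toolz [ 0.889  0.171 -0.425]
hole hook frame mm [-145.4    1.   168.9]
```

View pics/dw.png

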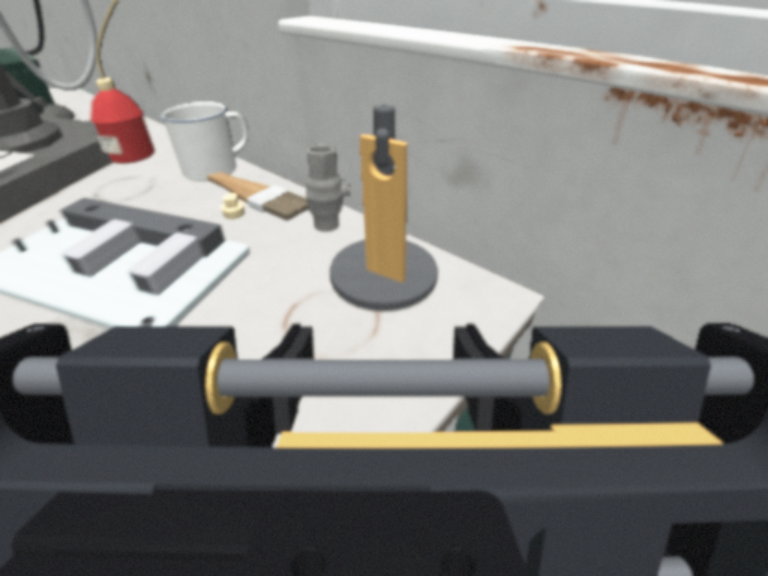

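View pics/dsz.png

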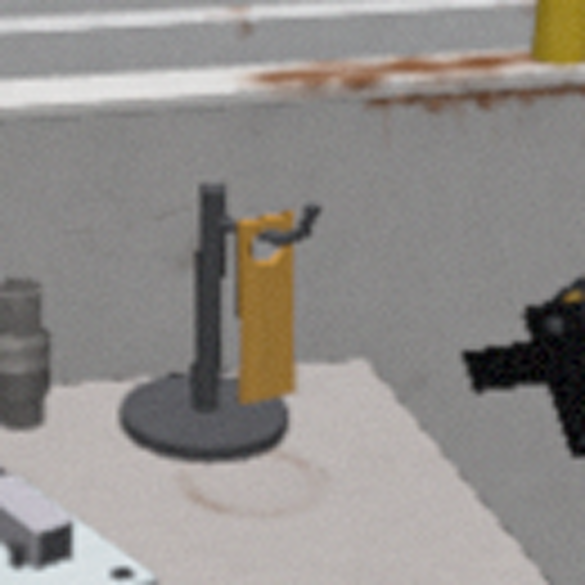

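Request:
{"method": "servo_tool", "body": {"plan": "-5 0 10 0 0 0 70;-5 0 25 0 0 0 70;-5 0 30 0 0 0 70;0 0 30 0 0 0 70;0 0 0 0 0 0 70;0 0 0 0 0 0 70;0 0 0 0 0 0 70;0 0 0 0 0 0 70;0 0 0 0 0 0 70;0 0 0 0 0 0 70"}}

```text
t: 34.27
position: [0.4781, -0.3857, 0.1937]
tool_rot: [-2.556, -0.244, -1.625]
ft_force: [-0.6, 0.3, 0.5]
width: 0.0609
```

Request:
{"method": "servo_tool", "body": {"plan": "0 0 0 0 0 0 70;0 0 0 0 0 0 70;0 0 0 0 0 0 70;0 0 0 0 0 0 70;0 0 0 0 0 0 70;0 0 0 0 0 0 70;0 0 0 0 0 0 70;0 0 0 0 0 0 70;0 0 0 0 0 0 70;0 0 0 0 0 0 70"}}

```text
t: 35.1
position: [0.4781, -0.3862, 0.1944]
tool_rot: [-2.558, -0.245, -1.625]
ft_force: [-1.1, -0.1, -0.2]
width: 0.0609
```

```bash
python3 st.py e; python3 - <<'E'
from h import *
p=bot.camera("top");im=p["frame"][110:310,110:400]
cv2.imwrite("pics/topE.png",cv2.resize(im[:,:,::-1],None,fx=2.7,fy=2.7,interpolation=cv2.INTER_CUBIC))
im=p["frame"][150:230,180:300]
cv2.imwrite("pics/topEz.png",cv2.resize(im[:,:,::-1],None,fx=6,fy=6,interpolation=cv2.INTER_CUBIC))
p=bot.camera("scene");im=p["frame"][180:270,150:280];cv2.imwrite("pics/sE.png",cv2.resize(im[:,:,::-1],None,fx=6,fy=6,interpolation=cv2.INTER_CUBIC))
E
```

```text
35.1 [ 0.47807934 -0.38619426  0.19435384] [-1.05308978 -0.11793172 -0.15557623] 0.060927100348666156 [ 2.16  0.64 -1.22  2.02 -0.82  0.68  0.36]
toolx [0.417 0.081 0.905] toolz [ 0.889  0.171 -0.425]
hole hook frame mm [-158.7    3.7  263.5]
```

View pics/topE.png

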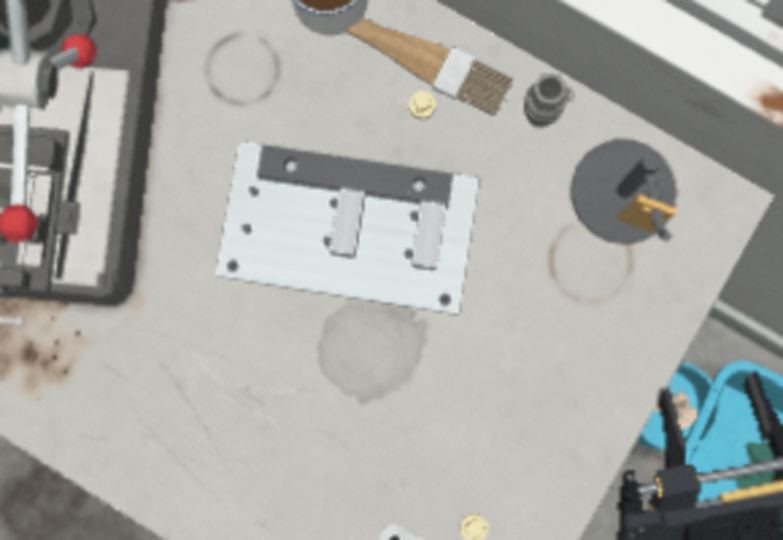

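View pics/topEz.png

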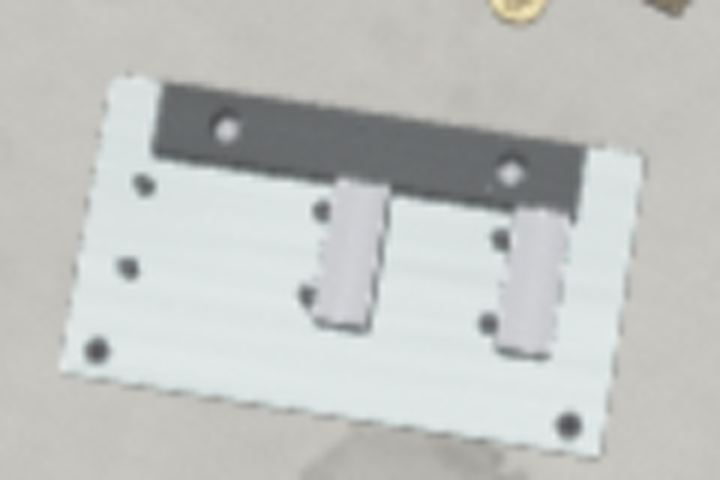

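View pics/sE.png

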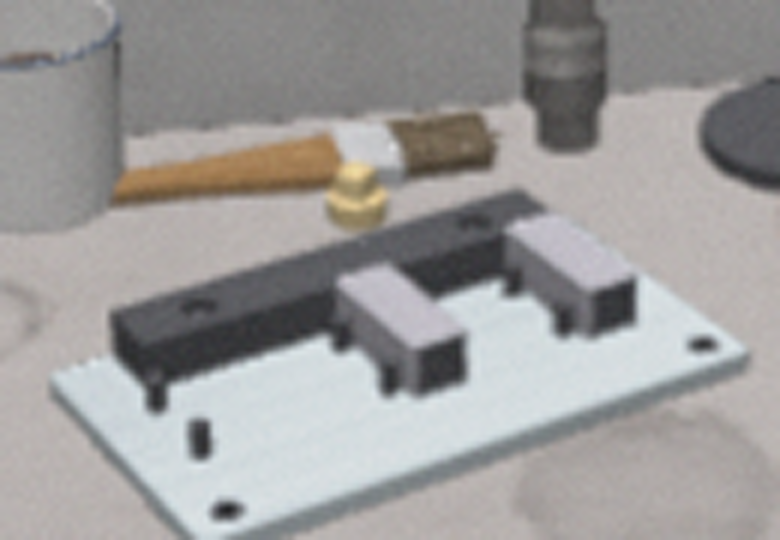

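View pics/esz.png

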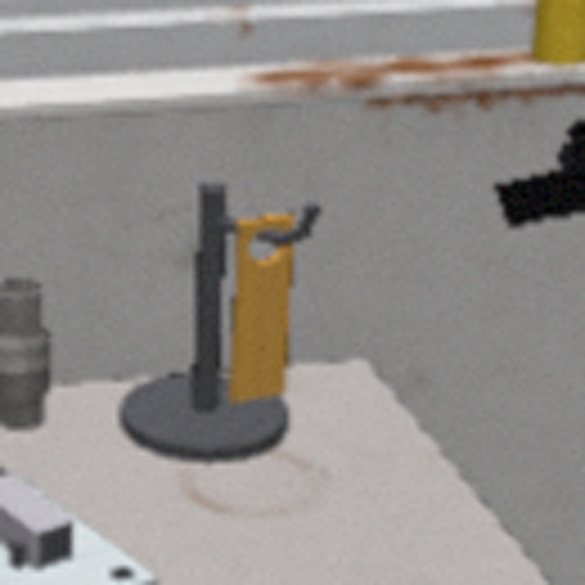

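Request:
{"method": "servo_tool", "body": {"plan": "0 0 0 0 0 0 70;0 0 0 0 0 0 70;0 0 0 0 0 0 70;0 0 0 0 0 0 70;0 0 0 0 0 0 70;0 0 0 0 0 0 70;0 0 0 0 0 0 70;0 0 0 0 0 0 70;0 0 0 0 0 0 70;0 0 0 0 0 0 70"}}

```text
t: 36.13
position: [0.4781, -0.3862, 0.1944]
tool_rot: [-2.558, -0.245, -1.625]
ft_force: [0.3, 0.2, 0.0]
width: 0.0605
```

```bash
python3 st.py f; python3 -c "
from h import *
print(bot.hand_in())"
```

```text
36.1333 [ 0.47809764 -0.38615831  0.19435376] [0.33891428 0.19914565 0.04783087] 0.06051430821549511 [ 2.16  0.64 -1.22  2.02 -0.82  0.68  0.36]
toolx [0.417 0.081 0.905] toolz [ 0.889  0.171 -0.425]
hole hook frame mm [-158.7    3.7  263.5]
the job is handed in; nothing more can be done
None
```

View pics/fsz.png

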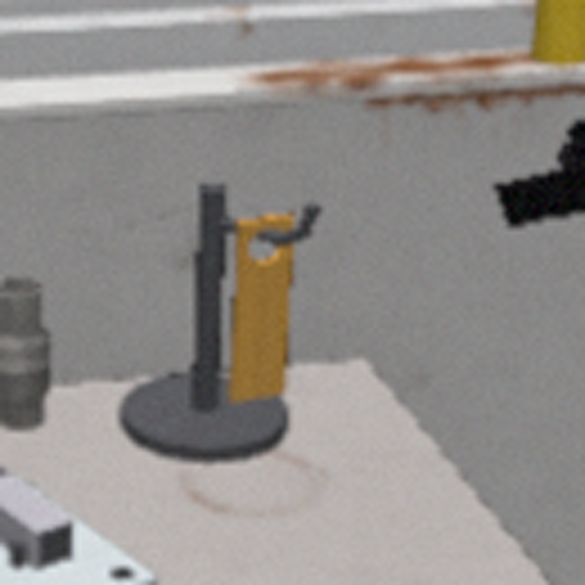

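The job is finished and handed in, at about 36 s on the robot's clock.

- **Stop bar:** it is pressed down over both dowels; the downward push met about 19 N at the height I expected for flush.
- **Blanks:** only two were present. They lie flat in the middle and right lanes, each pushed against the bar and its two pins until I felt contact.
- **Tag:** it hangs by its hole from the hook's arm. I threaded it over the tip, tilted it along the bend and released it there.

The last top and scene pictures show the bar level and both blanks touching the bar and their pins. They also show the tag hanging still, the valve body and brass plug where they were, and the gripper touching nothing. No check failed.

The cameras could not rule out a gap of less than a millimetre between the right-lane blank and the bar. The bar has about 1.5 mm of play on its dowels, and I pushed it again when seating the second blank.

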